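# Load the sample-case feeder beside the balance

### The job

Bring every sample case from the upright rack to the sloping feeder: tip each case's top out of its snug bay first, since a lip and a ledge stop it coming straight up or straight out, then lift it away. Pile the cases one upon another in a single straight stack on the feeder's slope, right way up, square to the slope, centred and leaning flush back against the backstop. When all are stacked, set the steel follower weight flat on top of the pile, centred, square and back against the backstop too, without knocking over any bottle, jar, beaker or cup.

Things in the scene. Friction and masses are not known exactly. Their poses are not given: they have to be found in the camera images.
- case1_c (a point): white plastic sample case, 70 (x) x 64 (y) x 66 mm (z, tall), about 0.3 kg; origin at its centre, 33 mm up. Solid for its lower 30 mm; above that only end walls 5 mm thick at x = +-35 mm and, between them, an upright web 10 mm thick along x at y = 0, all level at the top: the web is its handle, 36 mm tall, pinched from above across y. Stored with x, y, z as the rack's. May be absent
- case2_c (a point): a second sample case just like case1_c (same either way round about z); origin at its centre. Three or four of the four cases are present
- case3_c (a point): a third sample case just like case1_c; origin at its centre. May be absent
- case4_c (a point): a fourth sample case just like case1_c; origin at its centre. May be absent
- rack: fixed grey rack, four bays side by side; origin under its centre on the table, x from its open front to its back wall, y along the row, z up. Bay centres at y = +108, +36, -36, -108 mm. A stored case's centre is at x = 0, z = 43 mm (floor 10 mm thick). Fixed thin partitions, tops at z = 38 mm, leave 2 mm each side of a case; 2 mm free in front and behind
- rack_lip (a point): top inner edge of the rack's front lip, at mid-width (rack's x = -37, y = 0, z = 28 mm); the lip is 6 mm thick and runs along the whole row. A case cannot be slid straight out over it; it is tipped about this edge, top towards the front (rack's -x), by 17 degrees or more (23 is comfortable), then lifted
- rack_ledge (a point): lower front edge of the ledge, at mid-width (rack's x = +23, y = 0, z = 93 mm). The ledge, 4 mm thick, runs forward from the top of the back wall along the whole row, over the last 12 mm of a stored case, 17 mm above it. Back wall: inner face x = +37, outer +43, top 97 mm
- seat: fixed aluminium feeder seat, sloping 15 degrees down to its backstop; origin where slope and backstop's face meet, mid-width. x along the slope, down to the backstop; z square to the slope; y across. Slope: x -96 to 0, y +-52 mm, z = 0. Backstop face: x = 0, y +-52, up to z = 285 mm. A stacked case's centre is at x = -35, y = 0, z = 33, 99, 165 or 231 mm, its axes parallel to these or turned half round
- feeder: fixed base plate under the seat, 150 x 120 x 12 mm, origin under its centre, x level towards the backstop; the seat's origin is at x = 36, z = 30 mm here. The backstop is 8 mm thick and leans 15 degrees away. Cases do not slide down the slope by themselves: push them back
- weight_c (a point): loose follower weight: steel plate 64 (x) x 60 (y) x 20 mm with an upright black grip bar on top, 50 (x) x 12 (y) mm, 34 mm tall; 0.5 kg; origin half-way up (27 mm above its underside, 27 below the bar's top), z up, x along the bar. On the pile its centre is at x = -32, y = 0 in the seat's frame, x along the seat's x or opposite, 60 mm above the top case's centre
- bottle_a: amber glass bottle, 66 mm across, 190 mm tall; origin at its base; leave standing
- bottle_b: green glass bottle, 66 mm across, 190 mm tall; origin at its base; leave standing
- bottle_c: amber glass bottle, 66 mm across, 190 mm tall; origin at its base; leave standing
- jar: small closed glass jar, 64 mm across, 65 mm tall; origin at its base; leave standing
- beaker: glass beaker, 72 mm across, 85 mm tall; origin at its base; leave standing
- cup: white plastic cup, 76 mm across, 80 mm tall; origin at its base; leave standing
There are look-alikes about, which are no part of the job. What is shaped like the part that bears case2_c but pink or red is not meant.

How it is judged:
On the way:
1. every sample case stands in one straight stack on the slope, flush against the backstop (x of case1_c in the frame of seat between -0.041 and -0.03 m and y of case1_c in the frame of seat between -0.014 and 0.014 m and z of each of case1_c, case2_c, case3_c, case4_c in the frame of seat above 0.025 m and angle between the z axis of each of case1_c, case2_c, case3_c, case4_c and the z axis of seat, either way round below 0.1 rad and angle between the x axis of each of case1_c, case2_c, case3_c, case4_c and the x axis of seat, either way round below 0.15 rad and angle between each of case1_c, case2_c, case3_c, case4_c's own z axis and vertical below 0.5 rad and x of case2_c in the frame of seat between -0.041 and -0.03 m and y of case2_c in the frame of seat between -0.014 and 0.014 m and x of case3_c in the frame of seat between -0.041 and -0.03 m and y of case3_c in the frame of seat between -0.014 and 0.014 m and x of case4_c in the frame of seat between -0.041 and -0.03 m and y of case4_c in the frame of seat between -0.014 and 0.014 m), for 0.3 s.
At the end, for the whole second after the job is handed in: all cases in one stack on the seat: backs within 6 mm of the backstop, centred within 14 mm, within 6 degrees of square to the slope, turned under 8 degrees, right way up; the weight lies on top, bar up, back within 9 mm of the backstop, centred within 18 mm, turned under 11 degrees (all of step 1 and x of weight_c in the frame of seat between -0.041 and -0.026 m and y of weight_c in the frame of seat between -0.018 and 0.018 m and angle between the z axis of weight_c and the z axis of seat, either way round below 0.1 rad and angle between weight_c's own z axis and vertical below 0.5 rad and angle between the x axis of weight_c and the x axis of seat, either way round below 0.2 rad and z of weight_c in the frame of case1_c above 0.045 m and z of weight_c in the frame of case2_c above 0.045 m and z of weight_c in the frame of case3_c above 0.045 m and z of weight_c in the frame of case4_c above 0.045 m); the robot touches nothing.
It fails at once if a bottle, jar, beaker or cup is knocked over (angle between any of bottle_a, bottle_b, bottle_c, jar, beaker, cup's own z axis and vertical above 0.7 rad).
Of case1, case2, case3, case4 only 3 to 4 are there at a start; the rules pass over those that are not, and their reading is None.
At some moment in a run one of weight may be knocked a few centimetres aside while the robot is not near it.
Once in a run the grip may slacken for a moment while it holds something.
It also fails if it takes over 210 s, if anything falls off the work surface, if the arm or the gripper's body presses on something with over 40 N, if the wrist force passes 120 N, or if a joint passes its speed limit or range.

### The arm

A 6-joint arm with a two-finger parallel gripper is mounted at the origin on the work surface. World frame = base frame: x ahead of the robot, y to its left, z up, the work surface at z = 0. Lengths are in m, angles in rad, forces in N, time in s.
With the tool pointing down it reaches from about 0.25 to 0.8 m from the base axis. Payload 8.5 kg.
Tool frame: the origin (TCP) lies between the finger pads; the fingertips stand 14 mm ahead of it and the grasp point (between the pads) lies 5 mm behind it; y points along the fingers, x is the direction in which the jaws open and shut, and the axes are right-handed (so a half turn about y gives the same grasp; the last joint's range is limited). The gripper opens to 85 mm and grips with 20 to 120 N. Pads are 22 mm wide; open, the fingers measure 114 mm over their backs; the gripper's body (76 mm by 85 mm) begins 54 mm behind the grasp point. The pads swing forward as they close: fully open they stand 13 mm farther back than shut.
Start: joints at [1.313, 0.238, -0.013, 1.319, 0, 1.571], TCP at [0.134, 0.508, 0.245] pointing down, gripper open.
Joint ranges: [-2.66, 2.66], [-1.03, 1.9], [-1.14, 1.46], [-1.82, 2.27], [-1.45, 1.34], [-3.14, 3.14]. Speed limits (rad/s): [2.22, 2.22, 2.79, 3.14, 3.14, 3.14].

### API

Orientations are given as a unit quaternion [w, x, y, z].
In Python, from workcell import env gives the robot as it stands. The module is installed in compiled form; this text tells all that it offers.
- The arm moves only by the shell command python3 -m crank 'ROWS' [OPENING] [FORCE]. ROWS is JSON, a list of rows, each a list of 6 numbers: the shift along the tool's x, y, z in units of 0.25 m (1.0 is 0.25 m), then the turn, a rotation vector about the tool's x, y, z in units of 60 degrees (1.0 is 60 degrees). A call has 1 to 12 rows; each row is the pose to reach, as a shift and turn from the pose measured when the call began, along the tool's axes at that moment; what a row does not reach only later rows make up. A row lasts 1/10 s, in which the tool goes at most 50 mm and 8.59 degrees, less where a joint would pass 70% of its speed; a pose out of reach is approached as far as the arm can. A call with a number of a shift or a turn outside -1 to 1 is refused whole. A call with a gripper value outside its range is refused whole. OPENING is the opening, from -1 (shut) to 1 (fully open), set as the call begins (- or left out, the last holds). The fingers move at their own pace and stop on an object; FORCE is the grip in N (left out, the last holds). Time passes only in rows, so rows that repeat a pose let the fingers close. It gives the time, the measured TCP pose, the force and the opening at its end, in the units of the state.
- env.sense(): the state, without advancing time (a new reading comes with each control period).
- env.capture(name): name is "scene" or "top" or "wrist"; returns the picture (400x640x3 uint8, red, green, blue); there is no depth.
- env.calibration(name): a dict with "intrinsics" (3x3 intrinsics, pixels), "view" (4x4, takes a point from world to camera coordinates). Camera axes: x right, y up, looking along -z (the intrinsics and any distortion apply to the point x, -y, -z); pixel columns grow to the right and rows downward; lengths in m; the calibration is good to about 2 mm. A picture is of the moment at which its call begins: read the wrist's pose just before it. calibration takes no time and is no camera call; for the wrist camera it gives the pose at the moment of the call.
- env.job_done(): hands the job in, once; it reports no verdict.
The state is a dict: "time_s": time; "qpos": joint angles; "dq": joint speeds; "joint_torque": joint torques, N m; "tool_pos": TCP position; "orientation": TCP orientation; "wrist_force": force on the tool from outside, world axes, zero at the start; "moment": the same for the moment, N m; "opening": opening from 0.0 (shut) to 1.0 (fully open).
Only numpy, scipy, OpenCV 4.12 (cv2) and the standard library are available. Lean on these libraries where they do the work, as an engineer would, in place of code of your own. Each camera call takes 0.05 s, during which the arm holds its last target. There are 200 camera calls.

## Working session

There is one attempt and no reset: what is moved stays moved. The work goes in short steps, Python scripts to look and compute and a shell command to move; the robot and the scene stay as the last step left them, time stands still between calls to the robot, and variables do not carry over. Pictures are saved under pics/ and viewed, about 12 in all and at most 16, crops included, and the job is handed in when it is done.

```bash
mkdir -p pics; ls; cat > h.py <<'E'
import numpy as np, cv2
from scipy.spatial.transform import Rotation as R
from workcell import env
def cal(n):
    c=env.calibration(n); return np.array(c["intrinsics"]),np.array(c["view"]),c
def save(n,f,crop=None,s=1):
    im=env.capture(n); cv2.imwrite('pics/raw_'+f,im[:,:,::-1])
    if crop: im=im[crop[1]:crop[3],crop[0]:crop[2]]
    if s!=1: im=cv2.resize(im,None,fx=s,fy=s,interpolation=cv2.INTER_CUBIC)
    cv2.imwrite('pics/'+f,im[:,:,::-1])
def proj(K,V,p):
    p=np.atleast_2d(p); c=p@V[:3,:3].T+V[:3,3]; q=np.c_[c[:,0],-c[:,1],-c[:,2]]@K.T
    return q[:,:2]/q[:,2:]
def ray(K,V,uv,z):
    d=np.linalg.inv(K)@[uv[0],uv[1],1]; d=np.array([d[0],-d[1],-d[2]])
    Rw=V[:3,:3].T; o=-Rw@V[:3,3]; d=Rw@d; return o+d*(z-o[2])/d[2]
E
python3 - <<'E'
from h import *
save('scene','s0.png');save('top','t0.png')
for n in('scene','top','wrist'):
    c=env.calibration(n);print(n,c)
s=env.sense();print(s)
E
```

```text
pics
scene {'intrinsics': array([[405.41070953,   0.        , 320.58517854],
       [  0.        , 405.41070953, 198.72010857],
       [  0.        ,   0.        ,   1.        ]]), 'view': array([[ 0.3776142 ,  0.92591061,  0.0098517 , -0.15316293],
       [-0.50947478,  0.19887144,  0.83718911,  0.2220074 ],
       [ 0.77320306, -0.32115369,  0.54682478, -1.82333553],
       [ 0.        ,  0.        ,  0.        ,  1.        ]])}
top {'intrinsics': array([[433.2473309 ,   0.        , 318.17333446],
       [  0.        , 433.2473309 , 209.65058489],
       [  0.        ,   0.        ,   1.        ]]), 'view': array([[-0.01965938, -0.99974393,  0.01120653, -0.04433725],
       [ 0.99463373, -0.01841771,  0.10180631, -0.54524727],
       [-0.10157384,  0.01314784,  0.99474112, -1.14540895],
       [ 0.        ,  0.        ,  0.        ,  1.        ]])}
wrist {'intrinsics': array([[331.66979803,   0.        , 315.05157917],
       [  0.        , 331.66979803, 202.48995812],
       [  0.        ,   0.        ,   1.        ]]), 'view': array([[ 0.25462917,  0.96703606, -0.00229138, -0.524
[... 152 characters left out ...]
0.        ,  0.        ,  1.        ]])}
{'time_s': 0.1, 'qpos': array([ 1.31299344e+00,  2.38686859e-01, -1.41794198e-02,  1.31920126e+00,
        5.34376547e-07,  1.57081859e+00]), 'dq': array([-0.00121836, -0.00094855,  0.00173782, -0.00127328,  0.00123077,
       -0.00031493]), 'joint_torque': array([-1.35610167e-03, -5.39717209e+01,  3.46999419e+01,  1.33907766e-02,
       -9.52046003e-05,  9.12707520e-06]), 'tool_pos': array([0.13375953, 0.50729902, 0.24475602]), 'orientation': array([-0.55985477,  0.5604031 ,  0.43121701, -0.43192927]), 'wrist_force': array([-0.61640672, -0.40112533,  0.23978718]), 'moment': array([ 0.02939806, -0.02306376, -0.00185023]), 'opening': 1.005370116657994}
```

View pics/s0.png

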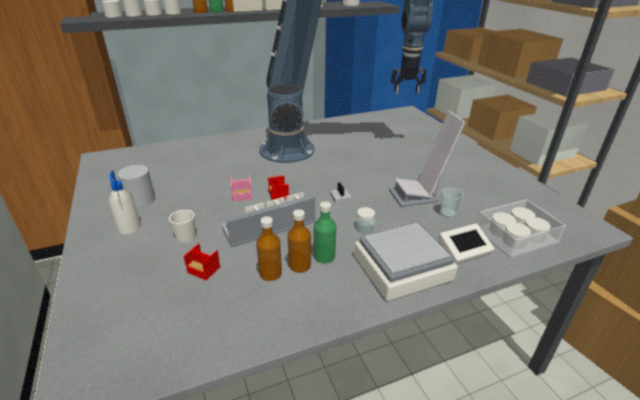

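View pics/t0.png

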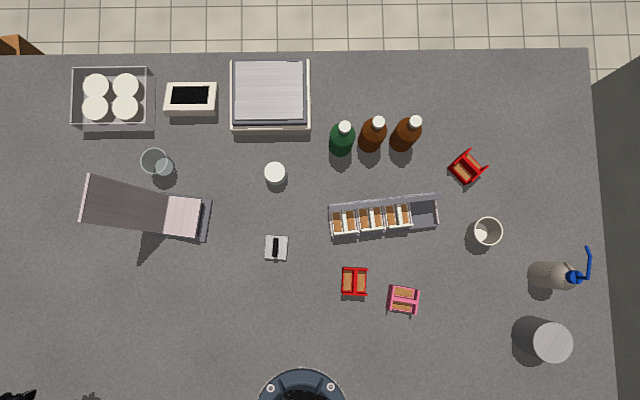

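```bash
python3 -c "
from h import *
s=env.sense();q=s['orientation'];print(R.from_quat(q[[1,2,3,0]]).as_matrix().round(3))"
```

```text
[[ 0.255 -0.    -0.967]
 [ 0.967 -0.001  0.255]
 [-0.001 -1.     0.   ]]
```

```bash
python3 - <<'E'
import cv2,numpy as np
im=cv2.imread('pics/raw_t0.png')
a=cv2.resize(im[180:250,315:455],None,fx=4,fy=4,interpolation=cv2.INTER_CUBIC)
b=cv2.resize(im[165:270,70:300],None,fx=3,fy=3,interpolation=cv2.INTER_CUBIC)
o=np.zeros((600,800,3),np.uint8);o[:280,:560]=a;o[285:600,:690]=b
cv2.imwrite('pics/c0.png',o)
E
```

```text
(no output)
```

View pics/c0.png

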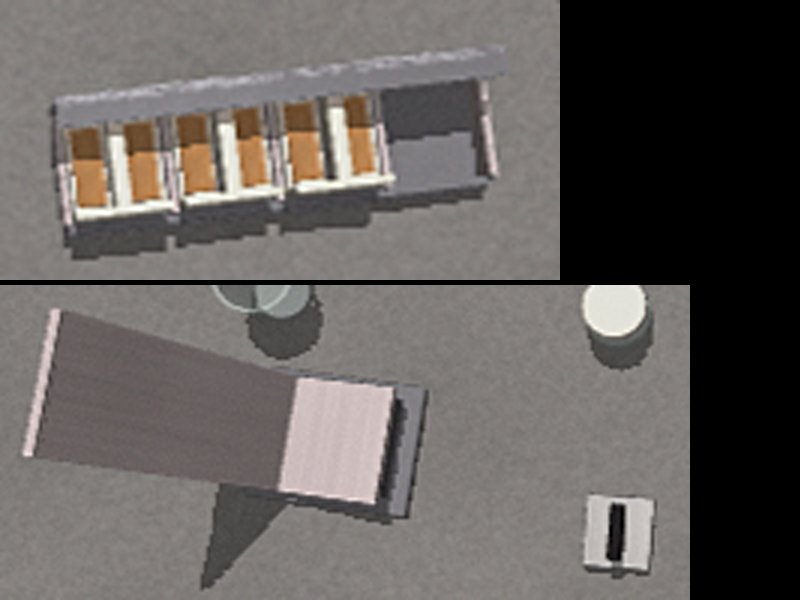

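```bash
cat > fit0.py <<'E'
from h import *
from scipy.optimize import least_squares
K,V,_=cal('top')
def fit(pts,x0,tilt=None):
    P=np.array([p[0] for p in pts])/1000.;U=np.array([p[1] for p in pts])
    if tilt is not None: # seat->feeder frame
        P=P@R.from_euler('y',tilt,degrees=True).as_matrix().T+[.036,0,.030]
    def T(v): return P@R.from_euler('z',v[2]).as_matrix().T+[v[0],v[1],0]
    r=least_squares(lambda v:(proj(K,V,T(v))-U).ravel(),x0,loss='soft_l1')
    print(r.x.round(4),np.degrees(r.x[2]).round(2));print((proj(K,V,T(r.x))-U).round(1).tolist())
    return r.x
a=lambda u,v:(u/4+315-.4,v/4+180-.4)
b=lambda u,v:(u/3+70-.3,(v-285)/3+165-.3)
fit([((23,148,97),a(62,122)),((23,-148,97),a(508,75)),((43,148,97),a(57,98)),((43,-148,97),a(505,47)),
((-35,140,76),a(77,218)),((-35,76,76),a(172,208)),((-35,68,76),a(180,205)),((-35,4,76),a(278,194)),((-35,-4,76),a(285,191)),((-35,-68,76),a(393,181)),
((-30,108,76),a(126,207)),((-30,36,76),a(235,193)),((-30,-36,76),a(350,180))],[.6,-.1,0])
f=fit([((-96,-52,0),b(395,387)),((-96,52,0),b(375,503)),((0,-52,0),b(298,377)),((0,52,0),b(279,490)),((0,-52,285),b(63,311)),((0,52,285),b(36,457))],[.5,.35,1.6],15)
f=fit([((-96,52,0),b(395,387)),((-96,-52,0),b(375,503)),((0,52,0),b(298,377)),((0,-52,0),b(279,490)),((0,52,285),b(63,311)),((0,-52,285),b(36,457))],[.5,.35,1.6],15)
for d in(1,):
  fit([((25,0,54),b(618,503)),((-25,0,54),b(615,560)),((32,30,20),b(588,497)),((32,-30,20),b(655,500)),((-32,-30,20),b(650,572)),((-32,30,20),b(585,568))],[.45,.05,0])
E
python3 fit0.py
```

```text
[ 0.5232 -0.2281  0.0939] 5.38
[[-2.2, 1.3], [1.0, 0.2], [-1.8, -0.4], [0.6, -0.5], [-0.5, -0.0], [0.3, -0.3], [1.3, 0.1], [1.3, 0.1], [2.6, 0.5], [0.1, 0.2], [-0.7, -0.6], [-0.4, -0.2], [-1.6, -0.1]]
[0.5339 0.3183 1.4209] 81.41
[[-0.2, -0.2], [0.3, 0.2], [0.5, -0.1], [0.5, 0.4], [-0.3, -0.7], [-0.6, 0.3]]
[0.6082 0.3199 1.7777] 101.85
[[0.1, 2.8], [-1.0, -73.6], [0.9, 14.9], [-0.1, -59.9], [-0.2, 31.4], [0.1, -65.7]]
[ 0.4445  0.0604 -0.0677] -3.88
[[-0.0, 0.4], [-0.1, 0.5], [0.1, -0.2], [-0.0, -0.2], [0.3, -0.4], [-0.3, -0.1]]
```

```bash
cat > g.py <<'E'
import sys,json
from h import *
def frames():
    d=json.load(open('fr.json'))
    def Z(v): return R.from_euler('z',v[2]),np.array([v[0],v[1],0])
    out={'rack':Z(d['rack']),'w':Z(d['w'])}
    r,o=Z(d['feeder']); out['seat']=(r*R.from_euler('y',15,degrees=True),o+r.apply([.036,0,.030]))
    out['world']=(R.identity(),np.zeros(3))
    return out
def cur():
    s=env.sense();q=s['orientation'];return R.from_quat(q[[1,2,3,0]]),s['tool_pos'],s
B=R.from_matrix(np.array([[0,1,0],[0,0,-1],[-1,0,0]]).T) # columns: x=+yF,y=-zF,z=-xF
B=R.from_matrix(np.column_stack([[0,1,0],[0,0,-1],[-1,0,0]]))
def delta(fr,p,tilt=0,yaw=0):
    r,o=frames()[fr]; Rt=r*R.from_euler('z',yaw,degrees=True)*R.from_euler('y',tilt,degrees=True)*B; pt=o+r.apply(np.array(p)/1000)
    Rc,pc,s=cur(); d=Rc.inv().apply(pt-pc)/.25; w=(Rc.inv()*Rt).as_rotvec()/np.radians(60)
    print(d.round(3).tolist(),w.round(3).tolist(),'rows',round(max(np.linalg.norm(d)*5,np.linalg.norm(w)*60/8.59),1))
def where(fr):
    r,o=frames()[fr];Rc,pc,s=cur()
    e=(r.inv()*Rc*B.inv()).as_rotvec(degrees=True)
    f=r.inv().apply(s['wrist_force'])
    print('t',round(s['time_s'],1),fr,'pos',(r.inv().apply(pc-o)*1000).round(1),'rot',e.round(2),'F',f.round(1),'open',round(float(s['opening']),3))
if __name__=='__main__':
    a=sys.argv
    where(a[1])
    if len(a)>2: delta(a[1],json.loads(a[2]),*[float(x) for x in a[3:]])
E
echo '{"rack":[0.5232,-0.2281,0.0939],"w":[0.4445,0.0604,-0.0677],"feeder":[0.5339,0.3183,1.4209]}'>fr.json
python3 g.py rack '[-60,36,250]'; python3 - <<'E'
from g import *
K,V,_=cal('wrist');r,p,s=cur();T=np.eye(4);T[:3,:3]=r.as_matrix();T[:3,3]=p;print((V@T).round(4)); print(s['qpos'].round(3))
E
```

```text
t 0.1 rack pos [-318.8  768.7  244.8] rot [-7.000e-02  1.000e-02 -2.015e+01] F [-0.7 -0.3  0.2] open 1.005
[-2.395, -0.018, -1.981] [-0.0, -0.336, -0.001] rows 15.5
[[ 1.000e+00  1.000e-03  4.000e-04 -1.000e-04]
 [-7.000e-04  3.126e-01  9.499e-01 -3.660e-02]
 [ 9.000e-04 -9.499e-01  3.126e-01 -1.473e-01]
 [ 0.000e+00  0.000e+00  0.000e+00  1.000e+00]]
[ 1.313  0.239 -0.014  1.319  0.     1.571]
```

```bash
python3 -m crank '[[-0.4,0,-0.33,0,0,0],[-0.8,0,-0.66,0,0,0],[-0.8,0,-0.66,0,0,0],[-0.8,0,-0.66,0,0,0],[-0.8,0,-0.66,0,0,0],[-0.8,0,-0.66,0,0,0]]' && python3 -m crank '[[-0.8,0,-0.66,0,0,0],[-0.8,0,-0.66,0,0,0],[-0.8,0,-0.66,0,0,0],[-0.8,0,-0.66,0,0,0],[-0.8,0,-0.66,0,0,0],[-0.8,0,-0.66,0,0,0]]' && python3 -m crank '[[-0.8,0,-0.66,0,-0.33,0],[-0.8,0,-0.66,0,-0.33,0],[-0.8,0,-0.66,0,-0.33,0],[-0.8,0,-0.66,0,-0.33,0],[-0.8,0,-0.66,0,-0.33,0],[-0.8,0,-0.66,0,-0.33,0],[-0.8,0,-0.66,0,-0.33,0],[-0.8,0,-0.66,0,-0.33,0]]' -0.1 40; python3 g.py rack '[-60,36,250]'
```

```text
time_s: 0.7
tool_pos: [0.2429, 0.2679, 0.245]
orientation: [-0.56, 0.562, 0.43, -0.431]
wrist_force: [0.3, 0.9, -0.3]
opening: 1.001
time_s: 1.3
tool_pos: [0.352, 0.0287, 0.2455]
orientation: [-0.561, 0.563, 0.429, -0.43]
wrist_force: [0.4, -0.0, -0.2]
opening: 1.0
time_s: 2.1
tool_pos: [0.4586, -0.2078, 0.2455]
orientation: [0.48, -0.48, -0.518, 0.52]
wrist_force: [-0.3, -0.1, 0.4]
opening: 0.449
t 2.1 rack pos [-62.4  26.2 245.5] rot [-0.12  0.07 -0.91] F [-0.4 -0.1  0.4] open 0.449
[0.039, -0.018, -0.009] [-0.001, -0.015, -0.002] rows 0.2
```

```bash
python3 - <<'E'
from g import *
import pickle
pickle.dump(cal('wrist')[:2],open('w1.pkl','wb'));save('wrist','w1.png')
where('rack'); print(proj(*cal('wrist')[:2],[[.5,-.2,.08]]))
im=cv2.imread('pics/raw_w1.png');cv2.imwrite('pics/w1.png',cv2.resize(im,(800,500),interpolation=cv2.INTER_CUBIC))
E
```

```text
t 2.1 rack pos [-62.5  26.9 245.8] rot [-0.13  0.05 -0.85] F [-0.1  0.6 -0.3] open 0.451
[[319.28418323 228.41577062]]
```

View pics/w1.png

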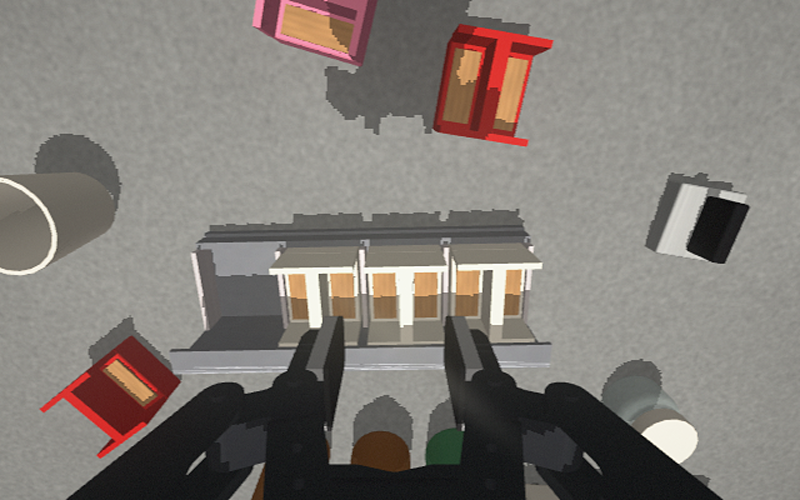

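```bash
cat > fit1.py <<'E'
from h import *
import pickle
from scipy.optimize import least_squares
K,V=pickle.load(open('w1.pkl','rb'))
def fit(pts,x0):
    P=np.array([p[0] for p in pts])/1000.;U=np.array([p[1] for p in pts])*.8-.1
    T=lambda v:P@R.from_euler('z',v[2]).as_matrix().T+[v[0],v[1],0]
    r=least_squares(lambda v:(proj(K,V,T(v))-U).ravel(),x0,loss='soft_l1')
    print(r.x.round(4),np.degrees(r.x[2]).round(2));print((proj(K,V,T(r.x))-U).round(1).tolist())
fit([((-35,-68,76),(270,272)),((-35,-4,76),(359,268)),((-35,4,76),(362,268)),((-35,68,76),(449,265)),((-35,76,76),(453,265)),((-35,140,76),(541,263)),
((-30,-36,76),(315,274)),((-30,36,76),(407,271)),((-30,108,76),(498,268)),((30,-36,76),(316,325)),((30,36,76),(406,325)),((30,108,76),(497,324))],[.52,-.228,.094])
fit([((25,0,54),(733,264)),((-25,0,54),(733,196)),((32,30,20),(723,263)),((-32,-30,20),(681,183)),((32,-30,20),(648,250))],[.4445,.06,-.067])
E
python3 fit1.py
```

```text
[ 0.5237 -0.2293  0.1101] 6.31
[[-0.3, -2.0], [-4.9, -0.7], [1.1, -1.0], [-1.5, -0.5], [3.7, -0.7], [0.7, -1.1], [-2.5, 0.3], [-1.3, 0.6], [1.1, 0.8], [2.2, 14.6], [0.8, 12.7], [-0.9, 11.6]]
[ 0.4446  0.0611 -0.031 ] -1.78
[[-9.8, -1.3], [8.4, 5.0], [-0.7, -1.9], [-0.5, -0.4], [7.5, 2.9]]
```

```bash
sed -i 's/^((-30,-36,76).*/((-30,-36,76),(315,274)),((-30,36,76),(407,271)),((-30,108,76),(498,268)),((23,-148,97),(185,350)),((23,148,97),(549,345))],[.52,-.228,.094])/' fit1.py; python3 fit1.py; python3 - <<'E'
import cv2
im=cv2.imread('pics/raw_w1.png')
cv2.imwrite('pics/w1c.png',cv2.resize(im[175:305,130:450],None,fx=2.5,fy=2.5,interpolation=cv2.INTER_CUBIC))
E
```

```text
[ 0.5239 -0.2292  0.1038] 5.95
[[0.0, -2.2], [-4.5, -0.5], [1.5, -0.7], [-1.1, 0.2], [4.0, -0.0], [1.0, 0.0], [-2.2, 0.3], [-1.0, 1.0], [1.4, 1.7], [-14.5, 1.9], [5.3, -0.6]]
[ 0.4446  0.0611 -0.031 ] -1.78
[[-9.8, -1.3], [8.4, 5.0], [-0.7, -1.9], [-0.5, -0.4], [7.5, 2.9]]
```

View pics/w1c.png

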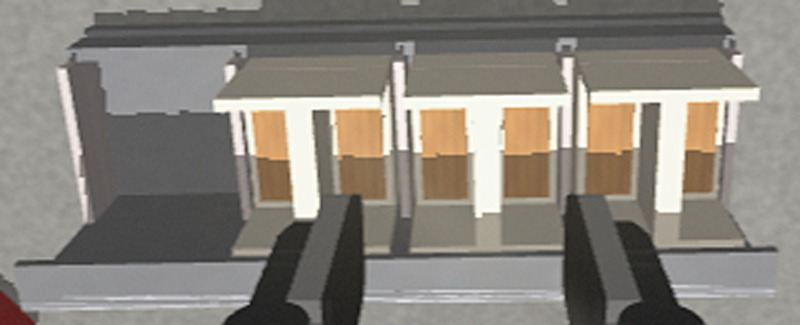

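```bash
python3 - <<'E'
from h import *
import pickle
K,V=pickle.load(open('w1.pkl','rb'))
for v in([.5237,-.2292,.1038],[.5232,-.2281,.0939],[.5232,-.2281,.1]):
    T=lambda P:np.array(P)/1000@R.from_euler('z',v[2]).as_matrix().T+[v[0],v[1],0]
    print(proj(K,V,T([[-35,108,76],[-35,36,76],[-35,-36,76],[-30,108,76],[-30,36,76],[-30,-36,76],[23,148,97],[23,-148,97],[-37,0,28]])).round(1).tolist())
# world pts of web on z=.076
for uv in([251.2,218.2],[324.4,217],[398.8,214.5],[249.8,214.2],[324.4,213.2],[399.6,211]): print(ray(K,V,uv,.076).round(4))
E
```

```text
[[400.0, 210.9], [324.4, 212.6], [249.2, 214.4], [399.7, 215.8], [324.5, 217.5], [249.7, 219.3], [444.4, 275.2], [133.3, 281.7], [290.3, 196.7]]
[[401.5, 211.5], [326.0, 212.6], [250.7, 213.6], [401.1, 216.5], [326.0, 217.5], [251.1, 218.5], [445.2, 276.1], [133.9, 279.9], [291.7, 196.4]]
[[401.3, 210.9], [325.7, 212.4], [250.5, 213.8], [401.0, 215.8], [325.8, 217.3], [250.9, 218.7], [445.5, 275.3], [134.2, 280.8], [291.5, 196.4]]
[ 0.4964 -0.2667  0.076 ]
[ 0.4896 -0.1966  0.076 ]
[ 0.4814 -0.1259  0.076 ]
[ 0.4924 -0.2681  0.076 ]
[ 0.4857 -0.197   0.076 ]
[ 0.4778 -0.1257  0.076 ]
```

```bash
echo '{"rack":[0.5238,-0.2290,0.102],"w":[0.4445,0.0604,-0.0677],"feeder":[0.5339,0.3183,1.4209]}'>fr.json
python3 g.py rack '[-13,108,120]'
```

```text
t 2.1 rack pos [-62.8  28.4 245.8] rot [-0.13  0.05 -1.31] F [-0.1  0.6 -0.3] open 0.451
[0.324, 0.502, -0.192] [-0.001, -0.022, -0.002] rows 3.1
```

```bash
python3 -m crank '[[0.324,0.502,-0.192,0,-0.022,-0.002],[0.324,0.502,-0.192,0,-0.022,-0.002],[0.324,0.502,-0.192,0,-0.022,-0.002],[0.324,0.502,-0.192,0,-0.022,-0.002],[0.324,0.502,-0.192,0,-0.022,-0.002],[0.324,0.502,-0.192,0,-0.022,-0.002]]' >/dev/null; python3 g.py rack '[-13,108,59]'; python3 - <<'E'
from g import *
save('wrist','w2.png')
E
```

```text
t 2.8 rack pos [-12.7 108.2 121.4] rot [-0.05 -0.02  0.07] F [ 0.3 -0.4  1.1] open 0.449
[-0.0, 0.249, 0.001] [0.0, 0.001, -0.001] rows 1.2
```

View pics/w2.png

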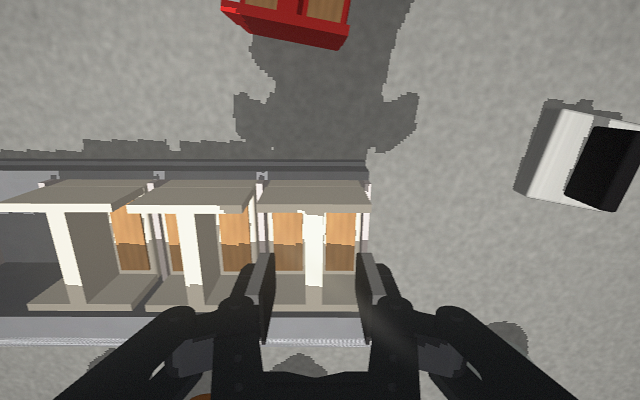

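```bash
python3 -m crank '[[0,0.13,0,0,0,0],[0,0.22,0,0,0,0],[0,0.249,0,0,0,0],[0,0.249,0,0,0,0],[0,0.249,0,0,0,0]]' >/dev/null; python3 g.py rack; python3 -m crank '[[0,0,0,0,0,0],[0,0,0,0,0,0],[0,0,0,0,0,0],[0,0,0,0,0,0],[0,0,0,0,0,0],[0,0,0,0,0,0]]' -1 60; python3 g.py rack
```

```text
t 3.3 rack pos [-11.8 106.9  60.8] rot [-0.1  -0.17 -0.02] F [-0.4 -0.2 -0.1] open 0.45
time_s: 3.9
tool_pos: [0.502, -0.1242, 0.062]
orientation: [-0.472, 0.476, 0.525, -0.524]
wrist_force: [-0.4, -1.2, 7.6]
opening: 0.108
t 3.9 rack pos [-11.  106.5  62. ] rot [-0.17 -0.29 -0.02] F [-0.5 -1.1  7.6] open 0.108
```

```bash
cat > tip.py <<'E'
# prints tool-axis deltas to tip about the lip, from present grasp; arg: forward shift mm
from g import *
sh=float(sys.argv[1]); r,o=frames()['rack'];Rc,pc,s=cur(); p=r.inv().apply(pc-o)*1000; where('rack')
t0=(r.inv()*Rc*B.inv()).as_euler('YXZ',degrees=True)[0]
delta('rack',[p[0]-sh,p[1],p[2]],t0)
for t in(6,12,18,23,25):
    a=np.radians(t);v=np.array([p[0]-sh+37,p[2]-28]);x=v[0]*np.cos(a)-v[1]*np.sin(a);z=v[0]*np.sin(a)+v[1]*np.cos(a)
    print(t,end=' ');delta('rack',[x-37,p[1],z+28],t0-t)
E
python3 tip.py 1.5
```

```text
t 3.9 rack pos [-11.  106.5  62. ] rot [-0.17 -0.29 -0.02] F [-0.5 -1.1  7.6] open 0.108
[-0.0, -0.0, 0.006] [0.0, -0.0, -0.003] rows 0.0
6 [-0.0, -0.01, 0.021] [-0.1, -0.0, -0.003] rows 0.7
12 [-0.0, -0.018, 0.036] [-0.2, -0.0, -0.003] rows 1.4
18 [-0.0, -0.024, 0.053] [-0.3, 0.0, -0.003] rows 2.1
23 [-0.0, -0.028, 0.067] [-0.383, 0.0, -0.003] rows 2.7
25 [-0.0, -0.029, 0.072] [-0.417, 0.0, -0.003] rows 2.9
```

```bash
python3 -m crank '[[0,0,0.006,0,0,0],[0,-0.006,0.013,-0.05,0,0],[0,-0.01,0.021,-0.1,0,0],[0,-0.014,0.029,-0.15,0,0],[0,-0.018,0.036,-0.2,0,0],[0,-0.018,0.036,-0.2,0,0]]'; python3 g.py rack;  python3 -m crank '[[0,-0.003,0.009,-0.05,0,0],[0,-0.006,0.018,-0.1,0,0],[0,-0.01,0.032,-0.18,0,0],[0,-0.01,0.032,-0.18,0,0],[0,-0.01,0.032,-0.18,0,0]]'; python3 g.py rack
```

```text
time_s: 4.5
tool_pos: [0.4926, -0.1251, 0.0669]
orientation: [-0.419, 0.523, 0.578, -0.466]
wrist_force: [2.3, 0.4, -2.1]
opening: 0.108
t 4.5 rack pos [-20.5 106.6  66.9] rot [ -0.18 -12.41  -0.03] F [ 2.4  0.2 -2.1] open 0.108
time_s: 5.0
tool_pos: [0.4844, -0.1259, 0.0679]
orientation: [-0.369, 0.56, 0.619, -0.409]
wrist_force: [1.6, 1.2, 0.2]
opening: 0.103
t 5.0 rack pos [-28.7 106.5  67.9] rot [ -0.16 -23.15  -0.03] F [1.7 1.  0.2] open 0.103
```

```bash
python3 -m crank '[[0,-0.08,0,0,0,0],[0,-0.16,0,0,0,0],[0,-0.24,0,0,0,0],[0,-0.32,0,0,0,0],[0,-0.5,0,0,0,0],[0,-0.7,0,0,0,0],[0,-0.7,0,0,0,0],[0,-0.7,0,0,0,0]]'; python3 g.py rack; python3 g.py seat '[-98,0,150]'; python3 - <<'E'
from g import *
save('wrist','w3.png')
E
```

```text
time_s: 5.8
tool_pos: [0.4161, -0.1328, 0.2298]
orientation: [-0.368, 0.561, 0.618, -0.41]
wrist_force: [0.2, -0.2, -2.8]
opening: 0.105
t 5.8 rack pos [-97.3 106.7 229.8] rot [ -0.23 -23.16  -0.05] F [ 0.2 -0.3 -2.8] open 0.105
t 5.8 seat pos [-534.3   49.1   63.7] rot [ -5.66 -32.23 -76.68] F [ 0.5 -0.3 -2.7] open 0.105
[1.672, 0.351, -0.535] [0.537, -1.278, -0.094] rows 9.7
```

View pics/w3.png

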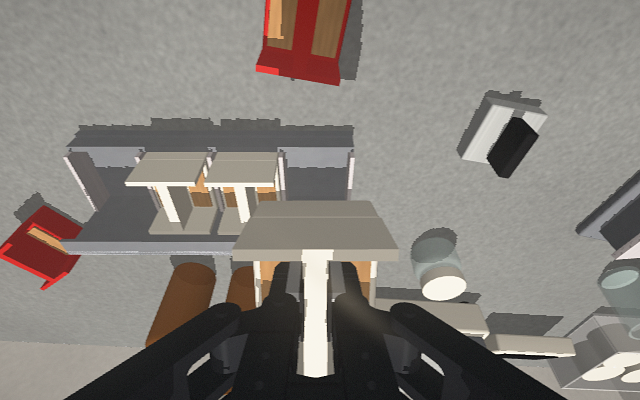

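```bash
python3 -m crank '[[0.4,0.08,-0.13,0.13,-0.3,-0.02],[0.84,0.176,-0.27,0.27,-0.64,-0.05],[0.84,0.176,-0.27,0.27,-0.64,-0.05],[0.84,0.176,-0.27,0.27,-0.64,-0.05],[0.84,0.176,-0.27,0.27,-0.64,-0.05],[0.84,0.176,-0.27,0.27,-0.64,-0.05],[0.84,0.176,-0.27,0.27,-0.64,-0.05],[0.84,0.176,-0.27,0.27,-0.64,-0.05]]' >/dev/null;  python3 g.py seat '[-98,0,150]'
```

```text
t 6.7 seat pos [-314.7   25.6  104.6] rot [ -2.41 -16.05 -38.25] F [ 0.7 -0.7 -1.3] open 0.107
[0.463, 0.049, -0.76] [0.267, -0.638, -0.04] rows 4.8
```

```bash
python3 -m crank '[[0.2,0.02,-0.3,0.1,-0.25,-0.02],[0.463,0.049,-0.76,0.267,-0.638,-0.04],[0.463,0.049,-0.76,0.267,-0.638,-0.04],[0.463,0.049,-0.76,0.267,-0.638,-0.04],[0.463,0.049,-0.76,0.267,-0.638,-0.04],[0.463,0.049,-0.76,0.267,-0.638,-0.04],[0.463,0.049,-0.76,0.267,-0.638,-0.04],[0.463,0.049,-0.76,0.267,-0.638,-0.04]]' ;  python3 g.py seat '[-66,0,70]'; python3 - <<'E'
from g import *
import pickle
pickle.dump(cal('wrist')[:2],open('w4.pkl','wb'));save('wrist','w4.png'); save('top','t4.png',(60,150,260,260),3)
a=cv2.imread('pics/raw_w4.png');a=cv2.resize(a,(480,300));b=cv2.imread('pics/t4.png')
o=np.zeros((600,800,3),np.uint8);o[:300,:480]=a;b=cv2.resize(b,(545,300));o[300:,:545]=b;cv2.imwrite('pics/m4.png',o)
E
```

```text
time_s: 7.45
tool_pos: [0.5309, 0.2967, 0.2007]
orientation: [0.06, -0.047, -0.607, 0.791]
wrist_force: [0.2, -0.1, -2.4]
opening: 0.109
t 7.5 seat pos [-100.    -0.3  150. ] rot [-0.01 -0.05 -0.18] F [ 0.5 -0.2 -2.4] open 0.109
[0.002, 0.32, -0.136] [0.001, -0.003, -0.0] rows 1.7
```

View pics/m4.png

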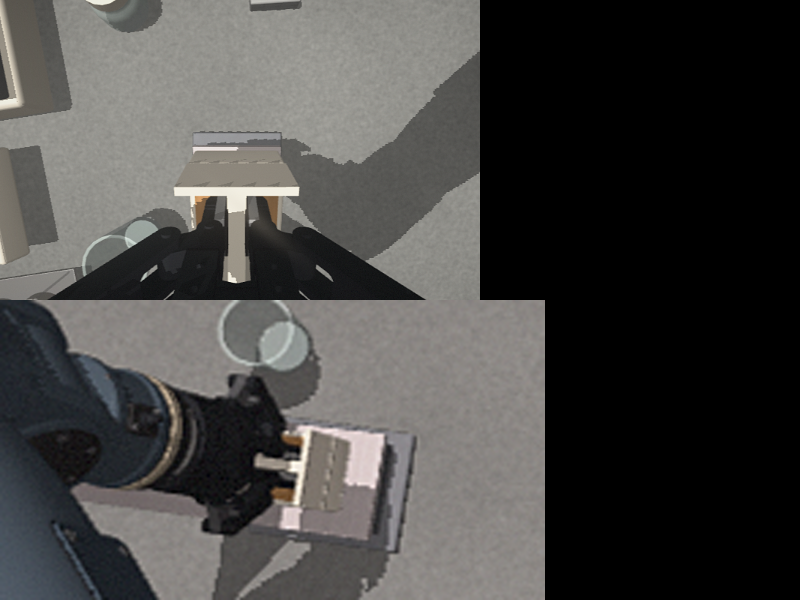

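```bash
python3 - <<'E'
from g import *
save('scene','s5.png',(330,20,530,240),2.7)
where('seat'); print(cur()[2]['qpos'].round(2))
E
```

```text
t 7.6 seat pos [-99.9  -0.3 150.7] rot [-0.06 -0.08 -0.14] F [ 0.1  0.1 -1.4] open 0.106
[ 0.6   0.53  0.3   1.52 -0.19 -0.8 ]
```

View pics/s5.png

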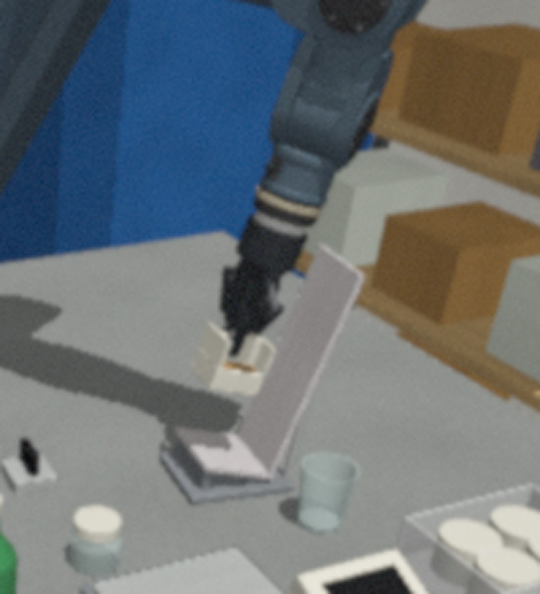

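```bash
python3 g.py seat '[-70,0,60]'; python3 -m crank '[[0,0.1,-0.03,0,0,0],[0,0.2,-0.08,0,0,0],[0,0.3,-0.12,0,0,0],[0,0.362,-0.12,0,0,0],[0,0.362,-0.12,0,0,0],[0,0.362,-0.12,0,0,0]]' >/dev/null; python3 g.py seat '[-70,0,52]'; python3 -m crank '[[0,0.008,0,0,0,0],[0,0.016,0,0,0,0],[0,0.024,0,0,0,0],[0,0.024,0,0,0,0]]' >/dev/null; python3 g.py seat '[-70,0,52]'
```

```text
t 7.6 seat pos [-99.9  -0.3 150.7] rot [-0.06 -0.08 -0.14] F [ 0.1  0.1 -1.4] open 0.106
[0.002, 0.363, -0.119] [0.001, -0.002, -0.001] rows 1.9
t 8.2 seat pos [-70.5  -0.8  61.2] rot [-0.08 -0.12 -0.22] F [ 0.2 -0.3 -1.9] open 0.106
[0.003, 0.037, -0.002] [0.002, -0.004, -0.001] rows 0.2
t 8.6 seat pos [-70.6  -0.7  55.2] rot [-0.08 -0.12 -0.22] F [ 0.4 -0.6 -2.4] open 0.102
[0.003, 0.013, -0.002] [0.002, -0.004, -0.001] rows 0.1
```

```bash
python3 -m crank '[[0,0.004,0,0,0,0],[0,0.008,0,0,0,0],[0,0.012,0,0,0,0],[0,0.012,0,0,0,0]]' >/dev/null; python3 g.py seat; python3 -m crank '[[0,0.004,0,0,0,0],[0,0.008,0,0,0,0],[0,0.008,0,0,0,0]]' >/dev/null; python3 g.py seat
```

```text
t 9.0 seat pos [-70.4  -0.9  52.7] rot [-0.11 -0.16 -0.22] F [ 1.2 -0.3  1.7] open 0.107
t 9.3 seat pos [-70.3  -1.   52.5] rot [-0.19 -0.25 -0.22] F [-0.7  3.6 13.6] open 0.103
```

```bash
python3 -m crank '[[0,0,0,0,0,0],[0,0,0,0,0,0],[0,0,0,0,0,0],[0,0,0,0,0,0]]' -0.2 60 >/dev/null; python3 g.py seat '[-73,-1,56]' -13
```

```text
t 9.7 seat pos [-70.4  -0.9  52.2] rot [-0.17 -0.23 -0.22] F [0.4 0.  0.1] open 0.402
[-0.0, -0.015, 0.01] [-0.213, -0.003, -0.003] rows 1.5
```

```bash
python3 -m crank '[[0,-0.015,0.005,-0.1,0,0],[0,-0.015,0.01,-0.213,0,0],[0,-0.015,0.01,-0.213,0,0],[0,-0.015,0.01,-0.213,0,0]]'>/dev/null; python3 -m crank '[[0,0,0,0,0,0],[0,0,0,0,0,0],[0,0,0,0,0,0],[0,0,0,0,0,0],[0,0,0,0,0,0]]' -1 30 >/dev/null; python3 g.py seat; python3 g.py seat '[-58,-1,56]' -13 ;python3 g.py seat '[-46,-1,56]' -13
```

```text
t 10.6 seat pos [-73.1  -1.1  56.1] rot [ -0.21 -12.92  -0.25] F [ 1.5 -0.6  0.4] open 0.113
t 10.6 seat pos [-73.1  -1.1  56.1] rot [ -0.21 -12.92  -0.25] F [ 1.5 -0.6  0.4] open 0.113
[0.001, 0.014, -0.059] [-0.001, -0.004, -0.004] rows 0.3
t 10.6 seat pos [-73.1  -1.1  56.1] rot [ -0.21 -12.92  -0.25] F [ 1.5 -0.6  0.4] open 0.113
[0.001, 0.024, -0.106] [-0.001, -0.004, -0.004] rows 0.5
```

```bash
python3 -m crank '[[0,0.009,-0.04,0,0,0],[0,0.018,-0.078,0,0,0],[0,0.018,-0.078,0,0,0],[0,0.018,-0.078,0,0,0]]'>/dev/null; python3 g.py seat;for i in 1; do python3 -m crank '[[0,0.002,-0.008,0,0,0],[0,0.002,-0.008,0,0,0]]'>/dev/null; python3 g.py seat; python3 -m crank '[[0,0.002,-0.008,0,0,0],[0,0.002,-0.008,0,0,0]]'>/dev/null; python3 g.py seat; done
```

```text
t 11.0 seat pos [-52.2  -1.2  56.1] rot [ -0.22 -12.96  -0.21] F [ 1.3 -0.1  0.3] open 0.111
t 11.2 seat pos [-50.1  -1.2  56.1] rot [ -0.22 -12.95  -0.21] F [0.4 0.  1.3] open 0.11
t 11.4 seat pos [-49.2  -1.   56. ] rot [ -0.21 -12.84  -0.24] F [-6.1  0.   4.3] open 0.106
```

```bash
python3 -m crank '[[0,0.001,-0.006,0,0,0],[0,0.001,-0.006,0,0,0]]'>/dev/null; python3 g.py seat; python3 -m crank '[[0,0,0,0,0,0],[0,0,0,0,0,0],[0,0,0,0,0,0],[0,0,0,0,0,0]]' -0.2 60 >/dev/null; python3 -m crank '[[0,-0.15,0,0,0,0],[0,-0.3,0,0,0,0],[0,-0.5,0,0,0,0],[0,-0.7,0,0,0,0],[0,-0.7,0,0,0,0],[0,-0.7,0,0,0,0]]' -0.1 60 >/dev/null; python3 g.py seat; python3 g.py rack '[-35,36,200]' -12;python3 -c "
from g import *
save('wrist','w6.png')"
```

```text
t 11.6 seat pos [-49.1  -1.   56. ] rot [ -0.2 -12.7  -0.3] F [-8.6  0.3  5.1] open 0.11
t 12.6 seat pos [-87.2  -0.6 228. ] rot [ -0.32 -12.82  -0.3 ] F [-0.4 -0.7 -0.9] open 0.448
t 12.6 rack pos [ 69.1 553.7 272.8] rot [-1.73  1.62 75.3 ] F [ 0.5 -0.8 -0.7] open 0.448
[-0.12, 0.372, 2.096] [-0.197, 1.254, 0.103] rows 10.7
```

View pics/w6.png

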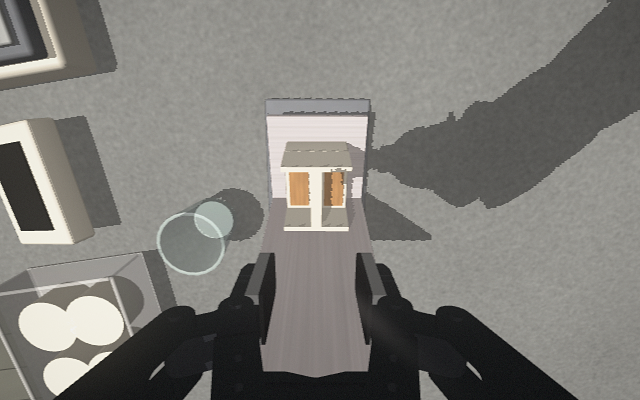

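```bash
python3 -m crank '[[-0.03,0,0.4,0,0.3,0],[-0.06,0,0.95,-0.1,0.63,0.05],[-0.06,0,0.95,-0.1,0.63,0.05],[-0.06,0,0.95,-0.1,0.63,0.05],[-0.06,0,0.95,-0.1,0.63,0.05],[-0.06,0,0.95,-0.1,0.63,0.05],[-0.06,0,0.95,-0.1,0.63,0.05],[-0.06,0,0.95,-0.1,0.63,0.05]]'>/dev/null; python3 g.py rack '[-45,35,150]' -12
```

```text
t 13.4 rack pos [ 22.7 320.6 279.7] rot [-0.74 -5.4  37.61] F [-0.1  0.1 -1. ] open 0.451
[-0.718, 0.471, 0.953] [-0.103, 0.625, 0.053] rows 6.4
```

```bash
python3 -m crank '[[-0.3,0.2,0.4,-0.05,0.3,0.02],[-0.718,0.471,0.953,-0.103,0.625,0.053],[-0.718,0.471,0.953,-0.103,0.625,0.053],[-0.718,0.471,0.953,-0.103,0.625,0.053],[-0.718,0.471,0.953,-0.103,0.625,0.053],[-0.718,0.471,0.953,-0.103,0.625,0.053],[-0.718,0.471,0.953,-0.103,0.625,0.053],[-0.718,0.471,0.953,-0.103,0.625,0.053],[-0.718,0.471,0.953,-0.103,0.625,0.053]]'>/dev/null; python3 g.py rack '[-15,35,63]' -12
```

```text
t 14.3 rack pos [-44.6  35.9 149.3] rot [  0.1  -11.93   0.03] F [ 0.4 -0.5  0.9] open 0.452
[-0.004, 0.362, -0.044] [-0.001, 0.0, 0.002] rows 1.8
```

```bash
python3 g.py rack '[-28,35.5,148]' -12; python3 -m crank '[[0,-0.01,-0.065,0,0,0],[0,-0.01,-0.065,0,0,0],[0,-0.01,-0.065,0,0,0]]' >/dev/null;  python3 g.py rack '[-10,35.5,62]' -12
```

```text
t 14.3 rack pos [-44.6  35.9 149.3] rot [  0.1  -11.93   0.03] F [ 0.4 -0.5  0.9] open 0.452
[-0.002, 0.019, -0.064] [-0.001, 0.0, 0.002] rows 0.3
t 14.7 rack pos [-28.5  37.3 155.4] rot [  0.1  -11.94   0.19] F [ 0.3 -0.1 -0.1] open 0.449
[-0.008, 0.381, 0.005] [-0.001, 0.003, 0.002] rows 1.9
```

```bash
python3 -m crank '[[-0.005,0.13,0.003,0,0,0],[-0.008,0.25,0.005,0,0,0],[-0.008,0.33,0.005,0,0,0],[-0.008,0.381,0.005,0,0,0],[-0.008,0.381,0.005,0,0,0],[-0.008,0.381,0.005,0,0,0]]' >/dev/null; python3 g.py rack; python3 -m crank '[[0,0,0,0,0,0],[0,0,0,0,0,0],[0,0,0,0,0,0],[0,0,0,0,0,0],[0,0,0,0,0,0],[0,0,0,0,0,0]]' -1 60 >/dev/null; python3 tip.py 1.5
```

```text
t 15.2 rack pos [-10.2  36.1  62.2] rot [  0.12 -11.92   0.23] F [-0.7  0.1  0.5] open 0.45
t 15.8 rack pos [-9.9 35.6 63. ] rot [  0.07 -11.99   0.22] F [-2.2 -0.6  6.4] open 0.106
[0.0, -0.001, 0.006] [0.0, 0.003, 0.002] rows 0.0
6 [0.0, -0.014, 0.019] [-0.1, 0.003, 0.002] rows 0.7
12 [0.0, -0.026, 0.033] [-0.2, 0.003, 0.002] rows 1.4
18 [0.0, -0.035, 0.048] [-0.3, 0.003, 0.002] rows 2.1
23 [0.0, -0.043, 0.061] [-0.383, 0.003, 0.002] rows 2.7
25 [0.0, -0.045, 0.067] [-0.417, 0.003, 0.002] rows 2.9
```

```bash
python3 -m crank '[[0,0,0.006,0,0,0],[0,-0.007,0.012,-0.05,0,0],[0,-0.014,0.019,-0.1,0,0],[0,-0.02,0.026,-0.15,0,0],[0,-0.026,0.033,-0.2,0,0],[0,-0.031,0.04,-0.25,0,0],[0,-0.035,0.048,-0.3,0,0],[0,-0.043,0.061,-0.383,0,0],[0,-0.043,0.061,-0.383,0,0],[0,-0.043,0.061,-0.383,0,0]]'; python3 g.py rack;  python3 -m crank '[[0,-0.078,-0.017,0,0,0],[0,-0.156,-0.033,0,0,0],[0,-0.235,-0.05,0,0,0],[0,-0.31,-0.066,0,0,0],[0,-0.5,-0.1,0,0,0],[0,-0.7,-0.1,0,0,0],[0,-0.7,-0.1,0,0,0],[0,-0.7,-0.1,0,0,0]]'; python3 g.py rack; python3 g.py seat '[-100,0,220]' -12
```

```text
time_s: 16.85
tool_pos: [0.4925, -0.1963, 0.07]
orientation: [-0.31, 0.593, 0.659, -0.344]
wrist_force: [-0.1, -0.3, -2.9]
opening: 0.104
t 16.9 rack pos [-27.8  35.7  70. ] rot [  0.15 -34.86   0.14] F [-0.1 -0.3 -2.9] open 0.104
time_s: 17.65
tool_pos: [0.4134, -0.2055, 0.2288]
orientation: [-0.31, 0.594, 0.658, -0.344]
wrist_force: [-0.0, 0.4, -3.3]
opening: 0.1
t 17.6 rack pos [-107.4   34.6  228.8] rot [ 2.000e-02 -3.487e+01  1.000e-01] F [ 0.   0.4 -3.3] open 0.1
t 17.6 seat pos [-603.9   40.9   44. ] rot [-13.4  -42.27 -76.42] F [ 1.3  0.1 -3.1] open 0.1
[2.02, 0.266, -0.659] [0.536, -1.229, -0.351] rows 10.7
```

```bash
python3 -m crank '[[0.4,0.05,-0.13,0.1,-0.25,-0.07],[0.95,0.12,-0.3,0.25,-0.58,-0.16],[0.95,0.12,-0.3,0.25,-0.58,-0.16],[0.95,0.12,-0.3,0.25,-0.58,-0.16],[0.95,0.12,-0.3,0.25,-0.58,-0.16],[0.95,0.12,-0.3,0.25,-0.58,-0.16],[0.95,0.12,-0.3,0.25,-0.58,-0.16],[0.95,0.12,-0.3,0.25,-0.58,-0.16]]'>/dev/null; python3 g.py seat '[-100,0,190]' -12
```

```text
t 18.4 seat pos [-367.2   25.   124.4] rot [ -7.24 -28.29 -40.28] F [ 0.4  1.5 -3.9] open 0.106
[0.629, 0.216, -0.882] [0.28, -0.65, -0.189] rows 5.5
```

```bash
python3 -m crank '[[0.25,0.08,-0.35,0.1,-0.25,-0.07],[0.629,0.216,-0.882,0.28,-0.65,-0.189],[0.629,0.216,-0.882,0.28,-0.65,-0.189],[0.629,0.216,-0.882,0.28,-0.65,-0.189],[0.629,0.216,-0.882,0.28,-0.65,-0.189],[0.629,0.216,-0.882,0.28,-0.65,-0.189],[0.629,0.216,-0.882,0.28,-0.65,-0.189],[0.629,0.216,-0.882,0.28,-0.65,-0.189],[0.629,0.216,-0.882,0.28,-0.65,-0.189],[0.629,0.216,-0.882,0.28,-0.65,-0.189]]'>/dev/null; python3 g.py seat '[-53,-1,130]' -12
```

```text
t 19.4 seat pos [-102.2   -0.4  190.2] rot [ -0.   -12.03  -0.19] F [ 1.3 -0.1 -3.2] open 0.104
[-0.002, 0.277, -0.142] [0.001, -0.003, -0.0] rows 1.6
```

```bash
python3 -m crank '[[0,0.1,-0.05,0,0,0],[0,0.2,-0.1,0,0,0],[0,0.277,-0.142,0,0,0],[0,0.277,-0.142,0,0,0],[0,0.277,-0.142,0,0,0]]'>/dev/null; python3 g.py seat '[-53,-1,122]' -12; python3 -c "
from g import *
save('wrist','w7.png')"
```

```text
t 19.9 seat pos [-54.2  -0.7 130.5] rot [-1.000e-02 -1.203e+01 -2.400e-01] F [ 0.2 -0.4 -3. ] open 0.107
[-0.001, 0.034, 0.003] [0.001, -0.004, -0.001] rows 0.2
```

View pics/w7.png

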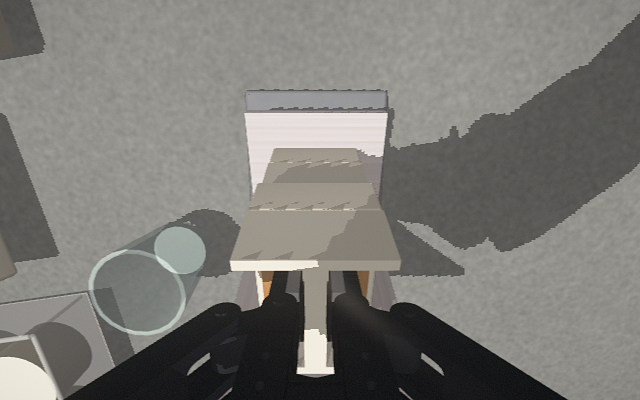

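```bash
python3 -m crank '[[0,0.016,0.003,0,0,0],[0,0.034,0.007,0,0,0],[0,0.034,0.007,0,0,0],[0,0.034,0.007,0,0,0]]'>/dev/null; python3 g.py seat; python3 -m crank '[[0,0.004,0.001,0,0,0],[0,0.006,0.001,0,0,0],[0,0.006,0.001,0,0,0]]'>/dev/null; python3 g.py seat;  python3 -m crank '[[0,0.004,0.001,0,0,0],[0,0.006,0.001,0,0,0],[0,0.006,0.001,0,0,0]]'>/dev/null; python3 g.py seat
```

```text
t 20.4 seat pos [-54.2  -1.1 122.6] rot [ -0.07 -12.08  -0.27] F [ 0.6  0.4 -2.5] open 0.102
t 20.7 seat pos [-54.1  -1.  121. ] rot [ -0.06 -12.08  -0.26] F [ 0.7  0.9 -2.7] open 0.104
t 21.0 seat pos [-54.   -1.  119.5] rot [ -0.06 -12.08  -0.26] F [ 1.1  0.2 -2. ] open 0.106
```

```bash
python3 -m crank '[[0,0.003,-0.016,0,0,0],[0,0.006,-0.028,0,0,0],[0,0.006,-0.028,0,0,0],[0,0.006,-0.028,0,0,0]]'>/dev/null; python3 g.py seat; python3 -m crank '[[0,0.002,-0.008,0,0,0],[0,0.002,-0.008,0,0,0]]'>/dev/null; python3 g.py seat;  python3 -m crank '[[0,0.001,-0.006,0,0,0],[0,0.001,-0.006,0,0,0]]'>/dev/null; python3 g.py seat
```

```text
t 21.4 seat pos [-46.6  -1.  119.5] rot [ -0.06 -12.09  -0.24] F [ 1.1  0.5 -2. ] open 0.108
t 21.6 seat pos [-44.6  -1.  119.5] rot [ -0.07 -12.06  -0.25] F [-0.9 -0.2 -1.1] open 0.103
t 21.8 seat pos [-44.6  -1.  119.5] rot [ -0.07 -11.92  -0.29] F [-8.6  0.4  1.6] open 0.106
```

Touching the backstop. Lower to seat it, then release with a little back pressure.

```bash
python3 -m crank '[[0,0.004,0,0,0,0],[0,0.006,0.001,0,0,0],[0,0.006,0.001,0,0,0]]'>/dev/null; python3 g.py seat; python3 -m crank '[[0,0.003,-0.002,0,0,0],[0,0.003,-0.002,0,0,0]]'>/dev/null; python3 g.py seat;
```

```text
t 22.1 seat pos [-44.6  -1.2 119.4] rot [ -0.13 -12.    -0.31] F [-4.3  1.   7.9] open 0.109
t 22.3 seat pos [-44.6  -1.2 119.4] rot [ -0.16 -11.98  -0.33] F [-6.2  1.6  4.9] open 0.103
```

```bash
python3 -m crank '[[0,0,0,0,0,0],[0,0,0,0,0,0],[0,0,0,0,0,0],[0,0,0,0,0,0]]' -0.2 60 >/dev/null; python3 g.py seat; python3 -m crank '[[0,-0.08,0,0,0,0],[0,-0.25,0,0,0,0],[0,-0.45,0,0,0,0],[0,-0.55,0,0,0,0],[0,-0.55,0,0,0,0],[0,-0.55,0,0,0,0]]' -0.1 60 >/dev/null; python3 g.py rack '[-28,-36.5,200]' -12;python3 -m crank '[[-0.03,0,0.4,0,0.3,0],[-0.1,0.1,0.95,-0.1,0.63,0.05],[-0.1,0.1,0.95,-0.1,0.63,0.05],[-0.1,0.1,0.95,-0.1,0.63,0.05],[-0.1,0.1,0.95,-0.1,0.63,0.05],[-0.1,0.1,0.95,-0.1,0.63,0.05],[-0.1,0.1,0.95,-0.1,0.63,0.05],[-0.1,0.1,0.95,-0.1,0.63,0.05]]'>/dev/null; python3 g.py rack '[-28,-36.5,148]' -12
```

```text
t 22.7 seat pos [-44.4  -1.2 119.3] rot [ -0.16 -12.    -0.33] F [ 0.5 -0.6 -0.3] open 0.402
t 23.3 rack pos [ 74.5 573.7 294.2] rot [-2.15  2.37 75.26] F [-0.6 -0.  -0.8] open 0.449
[-0.222, 0.505, 2.442] [-0.21, 1.254, 0.096] rows 12.5
t 24.1 rack pos [ 38.2 337.2 280.9] rot [-1.33 -5.06 37.59] F [-0.3 -0.7 -0.2] open 0.454
[-0.997, 0.496, 1.16] [-0.108, 0.626, 0.043] rows 8.0
```

```bash
python3 -m crank '[[-0.25,0.1,0.3,-0.05,0.15,0.01],[-0.5,0.2,0.6,-0.05,0.31,0.02],[-0.5,0.2,0.6,-0.05,0.31,0.02],[-0.5,0.2,0.6,-0.05,0.31,0.02],[-0.5,0.2,0.6,-0.05,0.31,0.02],[-0.5,0.2,0.6,-0.05,0.31,0.02]]'>/dev/null; python3 g.py rack '[-28,-36.5,148]' -12
```

```text
t 24.7 rack pos [  0.5 146.9 225.3] rot [-0.61 -8.29 18.94] F [ 0.1 -0.  -0.9] open 0.445
[-0.647, 0.28, 0.388] [-0.06, 0.315, 0.023] rows 4.0
```

```bash
python3 -m crank '[[-0.3,0.12,0.2,-0.03,0.15,0.01],[-0.647,0.28,0.388,-0.06,0.315,0.023],[-0.647,0.28,0.388,-0.06,0.315,0.023],[-0.647,0.28,0.388,-0.06,0.315,0.023],[-0.647,0.28,0.388,-0.06,0.315,0.023],[-0.647,0.28,0.388,-0.06,0.315,0.023],[-0.647,0.28,0.388,-0.06,0.315,0.023],[-0.647,0.28,0.388,-0.06,0.315,0.023]]'>/dev/null; python3 g.py rack '[-10,-36,62.5]' -12; python3 -c "
from g import *
save('wrist','w8.png')"
```

```text
t 25.5 rack pos [-26.9 -35.  148.7] rot [-1.000e-02 -1.205e+01  1.500e-01] F [ 1.7  0.5 -0.9] open 0.453
[-0.004, 0.351, 0.006] [0.001, 0.003, 0.0] rows 1.8
```

View pics/w8.png

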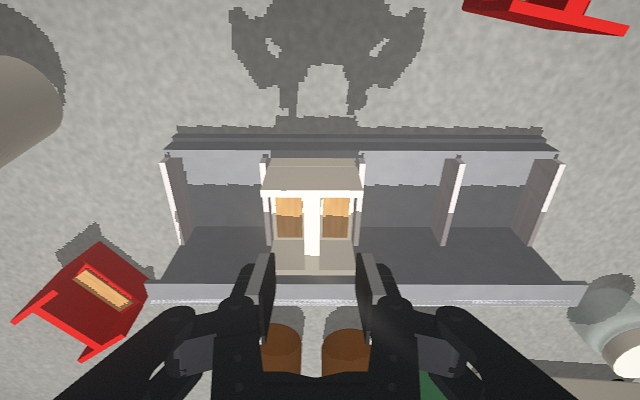

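```bash
python3 -m crank '[[-0.002,0.12,0.003,0,0,0],[-0.004,0.23,0.005,0,0,0],[-0.004,0.31,0.006,0,0,0],[-0.004,0.351,0.006,0,0,0],[-0.004,0.351,0.006,0,0,0],[-0.004,0.351,0.006,0,0,0]]' >/dev/null; python3 g.py rack; python3 -m crank '[[0,0,0,0,0,0],[0,0,0,0,0,0],[0,0,0,0,0,0],[0,0,0,0,0,0],[0,0,0,0,0,0],[0,0,0,0,0,0]]' -1 60 >/dev/null; python3 tip.py 1.5
```

```text
t 26.1 rack pos [ -9.7 -36.   63.5] rot [ -0.04 -12.1    0.18] F [-0.7  0.5  0.3] open 0.452
t 26.8 rack pos [ -9.1 -36.7  64.6] rot [ -0.12 -12.2    0.17] F [-1.7 -2.3  6.5] open 0.105
[0.0, -0.001, 0.006] [-0.0, 0.003, -0.002] rows 0.0
6 [0.0, -0.015, 0.019] [-0.1, 0.003, -0.002] rows 0.7
12 [0.0, -0.027, 0.034] [-0.2, 0.003, -0.001] rows 1.4
18 [0.0, -0.037, 0.05] [-0.3, 0.003, -0.001] rows 2.1
23 [0.0, -0.044, 0.064] [-0.383, 0.003, -0.001] rows 2.7
25 [0.0, -0.047, 0.07] [-0.417, 0.003, -0.001] rows 2.9
```

```bash
python3 -m crank '[[0,0,0.006,0,0,0],[0,-0.008,0.012,-0.05,0,0],[0,-0.015,0.019,-0.1,0,0],[0,-0.021,0.026,-0.15,0,0],[0,-0.027,0.034,-0.2,0,0],[0,-0.032,0.042,-0.25,0,0],[0,-0.037,0.05,-0.3,0,0],[0,-0.044,0.064,-0.383,0,0],[0,-0.044,0.064,-0.383,0,0],[0,-0.044,0.064,-0.383,0,0]]' >/dev/null; python3 g.py rack;  python3 -m crank '[[0,-0.078,-0.017,0,0,0],[0,-0.156,-0.033,0,0,0],[0,-0.235,-0.05,0,0,0],[0,-0.31,-0.066,0,0,0],[0,-0.5,-0.1,0,0,0],[0,-0.75,-0.1,0,0,0],[0,-0.75,-0.1,0,0,0],[0,-0.75,-0.1,0,0,0]]'>/dev/null; python3 g.py rack; python3 g.py seat '[-100,0,256]' -12
```

```text
t 27.8 rack pos [-27.4 -36.4  72. ] rot [-1.000e-02 -3.517e+01  1.600e-01] F [ 2.7  1.8 -0.9] open 0.102
t 28.6 rack pos [-115.5  -37.2  241.8] rot [ -0.21 -35.2    0.12] F [ 0.4  0.2 -3.1] open 0.101
t 28.6 seat pos [-676.4   30.8   38. ] rot [-13.82 -42.39 -76.42] F [ 1.1 -0.3 -2.9] open 0.101
[2.343, 0.214, -0.746] [0.538, -1.228, -0.358] rows 12.3
```

```bash
python3 -m crank '[[0.4,0.04,-0.13,0.1,-0.2,-0.06],[0.95,0.08,-0.3,0.2,-0.5,-0.14],[0.95,0.08,-0.3,0.2,-0.5,-0.14],[0.95,0.08,-0.3,0.2,-0.5,-0.14],[0.95,0.08,-0.3,0.2,-0.5,-0.14],[0.95,0.08,-0.3,0.2,-0.5,-0.14],[0.95,0.08,-0.3,0.2,-0.5,-0.14]]'>/dev/null; python3 g.py seat '[-100,0,256]' -12; python3 -m crank '[[0.3,0,-0.25,0.1,-0.2,-0.06],[0.6,0,-0.5,0.15,-0.35,-0.1],[0.6,0,-0.5,0.15,-0.35,-0.1],[0.6,0,-0.5,0.15,-0.35,-0.1],[0.6,0,-0.5,0.15,-0.35,-0.1],[0.6,0,-0.5,0.15,-0.35,-0.1]]'>/dev/null; python3 g.py seat '[-100,0,256]' -12
```

```text
t 29.2 seat pos [-440.9   20.4  126.4] rot [ -8.99 -31.15 -44.95] F [ 0.6  0.1 -3.2] open 0.107
[0.94, 0.139, -1.11] [0.33, -0.724, -0.226] rows 7.3
t 29.9 seat pos [-262.4   47.4  199.5] rot [ -5.24 -22.26 -23.25] F [ 0.2  0.1 -2.5] open 0.099
[0.085, 0.05, -0.707] [0.174, -0.374, -0.127] rows 3.6
```

```bash
python3 -m crank '[[0.04,0.02,-0.3,0.08,-0.18,-0.06],[0.085,0.05,-0.707,0.174,-0.374,-0.127],[0.085,0.05,-0.707,0.174,-0.374,-0.127],[0.085,0.05,-0.707,0.174,-0.374,-0.127],[0.085,0.05,-0.707,0.174,-0.374,-0.127],[0.085,0.05,-0.707,0.174,-0.374,-0.127],[0.085,0.05,-0.707,0.174,-0.374,-0.127],[0.085,0.05,-0.707,0.174,-0.374,-0.127]]'>/dev/null; python3 g.py seat '[-53,-1,196]' -12; python3 -c "
from g import *
save('wrist','w9.png')"
```

```text
t 30.6 seat pos [-102.    -0.4  256.1] rot [  0.02 -12.02  -0.16] F [ 0.7 -0.1 -1.9] open 0.103
[-0.002, 0.276, -0.142] [0.0, -0.003, 0.0] rows 1.6
```

View pics/w9.png

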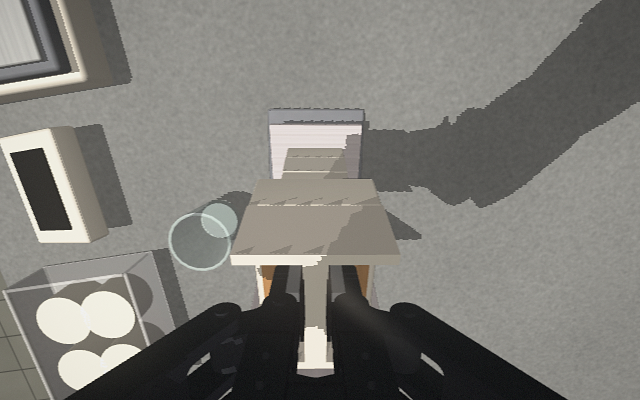

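```bash
python3 -m crank '[[0,0.1,-0.05,0,0,0],[0,0.2,-0.1,0,0,0],[0,0.276,-0.142,0,0,0],[0,0.276,-0.142,0,0,0],[0,0.276,-0.142,0,0,0]]'>/dev/null; python3 g.py seat; python3 -m crank '[[0,0.016,0.003,0,0,0],[0,0.026,0.005,0,0,0],[0,0.026,0.005,0,0,0],[0,0.026,0.005,0,0,0]]'>/dev/null; python3 g.py seat
```

```text
t 31.2 seat pos [-53.5  -0.3 196.9] rot [-1.000e-02 -1.203e+01 -1.500e-01] F [ 0.2 -0.2 -1. ] open 0.103
t 31.6 seat pos [-53.7  -0.4 190.7] rot [ -0.03 -12.05  -0.17] F [-0.1  0.1 -1.9] open 0.104
```

```bash
python3 -m crank '[[0,0.005,0.001,0,0,0],[0,0.01,0.002,0,0,0],[0,0.01,0.002,0,0,0]]'>/dev/null; python3 g.py seat; python3 -m crank '[[0,0.003,-0.016,0,0,0],[0,0.006,-0.028,0,0,0],[0,0.006,-0.028,0,0,0],[0,0.006,-0.028,0,0,0]]'>/dev/null; python3 g.py seat; python3 -m crank '[[0,0.002,-0.008,0,0,0],[0,0.002,-0.008,0,0,0]]'>/dev/null; python3 g.py seat
```

```text
t 31.9 seat pos [-53.7  -0.3 188. ] rot [ -0.02 -12.04  -0.17] F [ 0.6  0.9 -2.7] open 0.105
t 32.3 seat pos [-46.3  -0.3 187.8] rot [-1.000e-02 -1.203e+01 -1.600e-01] F [ 0.9  0.1 -2.2] open 0.104
t 32.5 seat pos [-44.   -0.2 187.7] rot [-1.000e-02 -1.203e+01 -1.500e-01] F [ 0.6 -1.2 -1.8] open 0.104
```

```bash
python3 -m crank '[[0,0.001,-0.006,0,0,0],[0,0.001,-0.006,0,0,0]]'>/dev/null; python3 g.py seat; python3 -m crank '[[0,0.001,-0.004,0,0,0],[0,0.001,-0.004,0,0,0]]'>/dev/null; python3 g.py seat; python3 -m crank '[[0,0.004,0,0,0,0],[0,0.004,0,0,0,0]]'>/dev/null; python3 g.py seat
```

```text
t 32.7 seat pos [-43.1  -0.2 187.7] rot [ -0.   -11.96  -0.16] F [-3.   0.6 -3.1] open 0.103
t 32.9 seat pos [-4.300e+01 -1.000e-01  1.877e+02] rot [  0.   -11.87  -0.2 ] F [-6.8  1.6 -0.3] open 0.104
t 33.1 seat pos [-43.1  -0.3 187. ] rot [ -0.03 -11.88  -0.22] F [-3.9 -0.2  0.8] open 0.101
```

```bash
python3 -m crank '[[0,0.004,-0.002,0,0,0],[0,0.004,-0.002,0,0,0]]'>/dev/null; python3 g.py seat; python3 -m crank '[[0,0.004,-0.002,0,0,0],[0,0.004,-0.002,0,0,0]]'>/dev/null; python3 g.py seat
```

```text
t 33.3 seat pos [-43.1  -0.3 186.9] rot [ -0.06 -11.88  -0.24] F [-7.8  1.5  5.5] open 0.101
t 33.5 seat pos [-43.   -0.3 187. ] rot [ -0.11 -11.88  -0.26] F [-7.1  2.   6.3] open 0.106
```

```bash
python3 -m crank '[[0,0,0,0,0,0],[0,0,0,0,0,0],[0,0,0,0,0,0],[0,0,0,0,0,0]]' -0.2 60 >/dev/null; python3 -m crank '[[0,-0.08,0,0,0,0],[0,-0.25,0,0,0,0],[0,-0.3,0.1,0,0,0],[0,-0.3,0.3,0,0,0],[0,-0.3,0.5,0,0,0],[0,-0.3,0.5,0,0,0]]' -0.1 60 >/dev/null; python3 -c "
from g import *
save('top','t10.png',(60,150,300,270),3.3)"; python3 g.py w '[-60,0,170]' -12
```

```text
t 34.5 w pos [ 64.9 183.7 304.3] rot [-2.44  2.35 84.86] F [0.6 1.  0.3] open 0.45
[0.434, 0.576, 0.746] [-0.201, 1.414, 0.108] rows 10.0
```

View pics/t10.png

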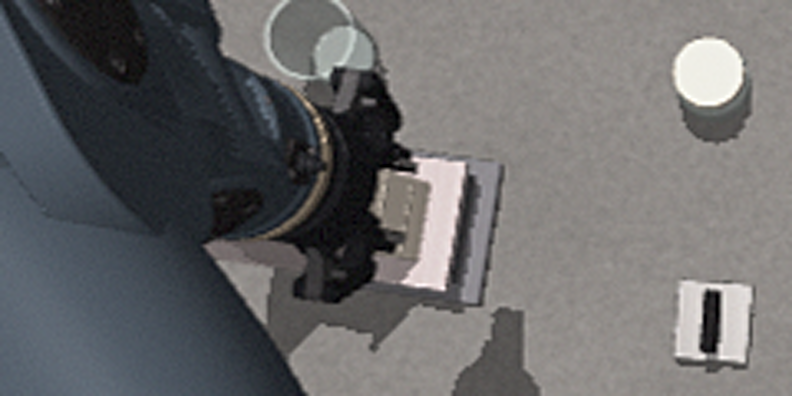

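```bash
python3 -m crank '[[0.1,0.1,0.3,-0.05,0.3,0.02],[0.3,0.25,0.6,-0.1,0.8,0.05],[0.3,0.25,0.6,-0.1,0.8,0.05],[0.3,0.25,0.6,-0.1,0.8,0.05],[0.3,0.25,0.6,-0.1,0.8,0.05],[0.3,0.25,0.6,-0.1,0.8,0.05],[0.3,0.25,0.6,-0.1,0.8,0.05]]'>/dev/null; python3 g.py w '[-50,0,170]' -12
```

```text
t 35.2 w pos [-23.3  38.3 249.9] rot [-1.11 -5.36 36.89] F [0.1 0.5 0.3] open 0.454
[-0.043, 0.306, 0.203] [-0.104, 0.613, 0.046] rows 4.4
```

```bash
python3 -m crank '[[-0.02,0.1,0.1,-0.05,0.2,0.02],[-0.043,0.306,0.203,-0.104,0.613,0.046],[-0.043,0.306,0.203,-0.104,0.613,0.046],[-0.043,0.306,0.203,-0.104,0.613,0.046],[-0.043,0.306,0.203,-0.104,0.613,0.046],[-0.043,0.306,0.203,-0.104,0.613,0.046],[-0.043,0.306,0.203,-0.104,0.613,0.046],[-0.043,0.306,0.203,-0.104,0.613,0.046]]' 0 50 >/dev/null; python3 g.py w '[-8,0,42]' -12; python3 -c "
from g import *
import pickle
pickle.dump(cal('wrist')[:2],open('w11.pkl','wb'));save('wrist','w11.png',(220,120,420,320),3)"
```

```text
t 36.0 w pos [-49.7   0.4 170.2] rot [-1.0e-02 -1.2e+01  1.9e-01] F [-0.6  0.1  0.2] open 0.502
[-0.002, 0.536, -0.056] [0.0, 0.003, 0.0] rows 2.7
```

View pics/w11.png

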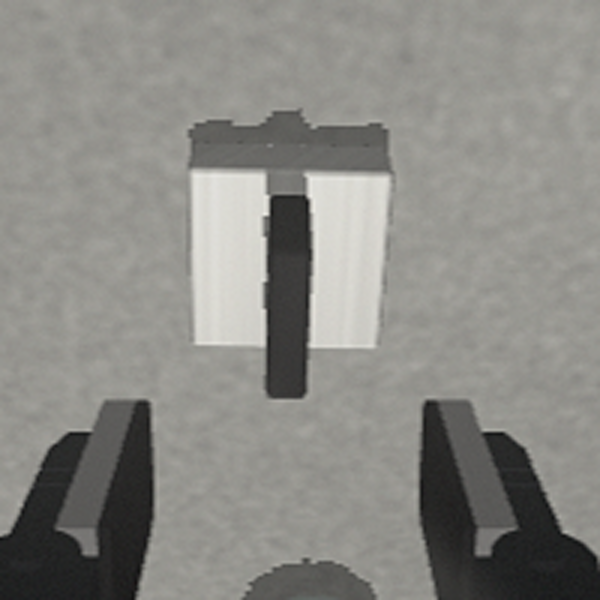

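```bash
python3 - <<'E'
from h import *
import pickle
from scipy.optimize import least_squares
K,V=pickle.load(open('w11.pkl','rb'))
P=np.array([(-32,30,20),(-32,-30,20),(32,30,20),(32,-30,20),(-25,0,54),(25,0,54)])/1000.
U=np.array([(392,172),(190,168),(378,348),(193,345),(290,245),(286,397)])/3+[220,120]-.3
T=lambda v:P@R.from_euler('z',v[2]).as_matrix().T+[v[0],v[1],0]
r=least_squares(lambda v:(proj(K,V,T(v))-U).ravel(),[.4445,.06,-.067],loss='soft_l1')
print(r.x.round(4));print((proj(K,V,T(r.x))-U).round(1).tolist())
E
```

```text
[ 0.4449  0.0616 -0.0864]
[[0.9, -1.0], [-1.3, -1.1], [0.4, 0.6], [-0.4, 0.4], [0.1, 0.8], [-0.0, 0.3]]
```

```bash
echo '{"rack":[0.5238,-0.2290,0.102],"w":[0.4448,0.0611,-0.080],"feeder":[0.5339,0.3183,1.4209]}'>fr.json; python3 g.py w '[-8,0,42]' -12
```

```text
t 36.1 w pos [-50.   -1.  170.1] rot [  0.06 -12.     0.85] F [-0.7 -0.2 -0.1] open 0.5
[0.002, 0.536, -0.058] [0.0, 0.014, 0.003] rows 2.7
```

```bash
python3 -m crank '[[0.001,0.15,-0.05,0,0.01,0],[0.002,0.3,-0.058,0,0.014,0.003],[0.002,0.42,-0.058,0,0.014,0.003],[0.002,0.5,-0.058,0,0.014,0.003],[0.002,0.536,-0.058,0,0.014,0.003],[0.002,0.536,-0.058,0,0.014,0.003]]' >/dev/null; python3 g.py w; python3 -m crank '[[0,0,0,0,0,0],[0,0,0,0,0,0],[0,0,0,0,0,0],[0,0,0,0,0,0],[0,0,0,0,0,0],[0,0,0,0,0,0]]' -1 80 >/dev/null; python3 g.py w;  python3 -m crank '[[0,-0.1,0,0,0,0],[0,-0.3,0,0,0,0],[0,-0.6,0,0,0,0],[0,-0.95,0,0,0,0],[0,-0.95,0,0,0,0],[0,-0.95,0,0,0,0],[0,-0.95,0,0,0,0]]' >/dev/null; python3 g.py w; python3 g.py seat '[-100,0,300]' -12
```

```text
t 36.7 w pos [-8.4 -0.1 41.2] rot [ -0.06 -11.88   0.04] F [0.4 0.  0.6] open 0.498
t 37.3 w pos [-7.7  0.2 42.4] rot [ -0.02 -12.01   0.04] F [-1.7 -0.2  6.8] open 0.127
t 38.0 w pos [-56.9   0.5 277.2] rot [  0.06 -12.26   0.06] F [ 0.6 -0.2 -5.1] open 0.123
t 38.0 seat pos [-360.6  106.4  159.3] rot [  2.11 -21.96 -86.59] F [ 1.2 -0.6 -4.9] open 0.123
[1.12, -0.159, -0.553] [0.205, -1.431, -0.115] rows 10.1
```

```bash
python3 -m crank '[[0.2,-0.05,-0.1,0.05,-0.3,-0.02],[0.55,-0.1,-0.27,0.1,-0.72,-0.05],[0.55,-0.1,-0.27,0.1,-0.72,-0.05],[0.55,-0.1,-0.27,0.1,-0.72,-0.05],[0.55,-0.1,-0.27,0.1,-0.72,-0.05],[0.55,-0.1,-0.27,0.1,-0.72,-0.05],[0.55,-0.1,-0.27,0.1,-0.72,-0.05],[0.55,-0.1,-0.27,0.1,-0.72,-0.05]]'>/dev/null; python3 g.py seat '[-110,0,300]' -12
```

```text
t 38.8 seat pos [-234.4   56.1  232.7] rot [  0.62 -17.34 -43.26] F [ 0.8 -0.6 -5.9] open 0.12
[0.203, -0.099, -0.565] [0.099, -0.716, -0.065] rows 5.1
```

```bash
python3 -m crank '[[0.08,-0.06,-0.2,0.04,-0.25,-0.02],[0.203,-0.099,-0.565,0.099,-0.716,-0.065],[0.203,-0.099,-0.565,0.099,-0.716,-0.065],[0.203,-0.099,-0.565,0.099,-0.716,-0.065],[0.203,-0.099,-0.565,0.099,-0.716,-0.065],[0.203,-0.099,-0.565,0.099,-0.716,-0.065],[0.203,-0.099,-0.565,0.099,-0.716,-0.065],[0.203,-0.099,-0.565,0.099,-0.716,-0.065]]'>/dev/null; python3 g.py seat '[-50,0,250]' -12; python3 -c "
from g import *
save('wrist','w12.png');save('scene','s12.png',(380,60,480,220),3.7)
a=cv2.imread('pics/raw_w12.png');a=cv2.resize(a[60:400,120:520],(400,340));b=cv2.imread('pics/s12.png')
o=np.zeros((600,800,3),np.uint8);o[:340,:400]=a;o[:592,410:780]=b;cv2.imwrite('pics/m12.png',o)"
```

```text
t 39.6 seat pos [-1.107e+02  2.000e-01  3.004e+02] rot [-1.000e-02 -1.203e+01 -2.400e-01] F [ 0.8  0.1 -4.6] open 0.122
[0.0, 0.248, -0.195] [0.001, -0.004, -0.001] rows 1.6
```

View pics/m12.png

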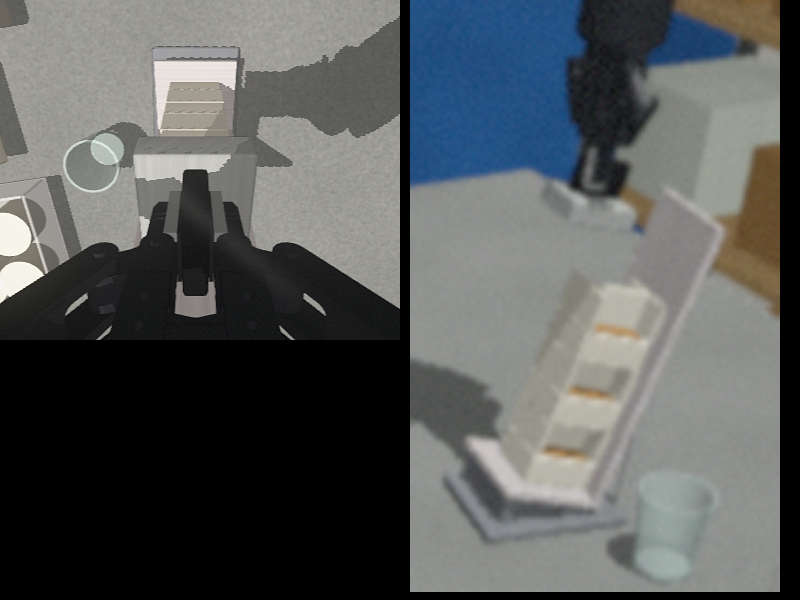

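```bash
python3 -m crank '[[0,0.07,-0.06,0,0,0],[0,0.15,-0.12,0,0,0],[0,0.22,-0.175,0,0,0],[0,0.248,-0.195,0,0,0],[0,0.248,-0.195,0,0,0],[0,0.248,-0.195,0,0,0]]'>/dev/null; python3 g.py seat; python3 -m crank '[[0,0.01,0.002,0,0,0],[0,0.02,0.004,0,0,0],[0,0.028,0.006,0,0,0],[0,0.028,0.006,0,0,0]]'>/dev/null; python3 g.py seat
```

```text
t 40.3 seat pos [-50.8   0.  251. ] rot [ -0.07 -12.06  -0.19] F [ 1.5 -0.1 -5. ] open 0.125
t 40.7 seat pos [-51.1   0.  243.7] rot [ -0.05 -12.05  -0.21] F [ 1.6  0.2 -4.9] open 0.125
```

```bash
python3 -m crank '[[0,0.004,0.001,0,0,0],[0,0.008,0.002,0,0,0],[0,0.008,0.002,0,0,0]]'>/dev/null; python3 g.py seat; python3 -m crank '[[0,0.003,-0.016,0,0,0],[0,0.007,-0.034,0,0,0],[0,0.007,-0.034,0,0,0],[0,0.007,-0.034,0,0,0]]'>/dev/null; python3 g.py seat; python3 -m crank '[[0,0.002,-0.008,0,0,0],[0,0.002,-0.008,0,0,0]]'>/dev/null; python3 g.py seat
```

```text
t 41.0 seat pos [-51.2   0.  241.5] rot [ -0.05 -12.04  -0.21] F [ 1.2 -0.1 -5. ] open 0.121
t 41.4 seat pos [-4.220e+01  1.000e-01  2.414e+02] rot [ -0.04 -12.03  -0.19] F [ 0.6  0.4 -4.6] open 0.12
t 41.6 seat pos [-4.130e+01  1.000e-01  2.415e+02] rot [ -0.05 -11.92  -0.22] F [-3.9  0.4 -1.7] open 0.121
```

```bash
python3 -m crank '[[0,0.004,0.001,0,0,0],[0,0.004,0.001,0,0,0]]'>/dev/null; python3 g.py seat; python3 -m crank '[[0,0.004,0.0,0,0,0],[0,0.004,0.0,0,0,0]]'>/dev/null; python3 g.py seat; python3 -m crank '[[0,0.003,0.0,0,0,0],[0,0.003,0.0,0,0,0]]'>/dev/null; python3 g.py seat
```

```text
t 41.8 seat pos [-41.3  -0.  240.9] rot [ -0.09 -11.95  -0.23] F [-0.8  1.4 -1.7] open 0.125
t 42.0 seat pos [-4.130e+01 -1.000e-01  2.408e+02] rot [ -0.15 -12.01  -0.24] F [-2.   2.   3.9] open 0.123
t 42.2 seat pos [-41.3  -0.  240.7] rot [ -0.19 -12.04  -0.24] F [-1.8  2.   5.4] open 0.124
```

```bash
python3 -m crank '[[0,0.001,-0.004,0,0,0],[0,0.001,-0.004,0,0,0]]'>/dev/null; python3 g.py seat; python3 -m crank '[[0,0,0,0,0,0],[0,0,0,0,0,0],[0,0,0,0,0,0],[0,0,0,0,0,0]]' -0.3 50 >/dev/null; python3 g.py seat; python3 -m crank '[[0,-0.05,0,0,0,0],[0,-0.2,0,0,0,0],[0,-0.35,0.1,0,0,0],[0,-0.4,0.4,0,0,0],[0,-0.4,0.7,0,0,0],[0,-0.4,0.9,0,0,0],[0,-0.4,0.9,0,0,0],[0,-0.4,0.9,0,0,0]]' >/dev/null; python3 g.py seat
python3 - <<'E'
from g import *
K,V,_=cal('wrist'); im=env.capture('wrist'); cv2.imwrite('pics/f_w.png',im[:,:,::-1])
sc=env.capture('scene'); cv2.imwrite('pics/f_s.png',sc[:,:,::-1])
r,o=frames()['seat']
# predicted pixels of plate top and bar if well placed, compared by edges
P=lambda l:proj(K,V,o+r.apply(np.array(l)/1000.))
pl=P([(-64,-30,218),(-64,30,218),(0,30,218),(0,-30,218)]);bar=P([(-57,0,252),(-7,0,252),(-57,-6,252),(-57,6,252)])
print(pl.round(0).tolist(),bar.round(0).tolist())
g=im.mean(2)
dark=(g<60).astype(np.uint8); x0,x1=int(pl[:,0].min())-25,int(pl[:,0].max())+25; y0,y1=int(min(pl[:,1].min(),bar[:,1].min()))-25,int(max(pl[:,1].max(),bar[:,1].max()))+25
print(x0,x1,y0,y1)
n,l,st,c=cv2.connectedComponentsWithStats(dark[max(y0,0):y1,max(x0,0):x1])
for i in range(1,n):
    if st[i,4]>60: print('dark',st[i]+[max(x0,0),max(y0,0),0,0,0],c[i]+[max(x0,0),max(y0,0)])
E
```

```text
t 42.4 seat pos [-41.2  -0.  240.8] rot [ -0.21 -11.96  -0.26] F [-7.   1.1  3.7] open 0.124
t 42.8 seat pos [-4.090e+01 -1.000e-01  2.407e+02] rot [ -0.21 -11.97  -0.25] F [-0.8 -0.5 -0.8] open 0.352
t 43.6 seat pos [-286.7    1.6  292.6] rot [ -0.31 -11.96  -0.51] F [1.4 0.3 1. ] open 0.352
[[285.0, 398.0], [346.0, 398.0], [344.0, 432.0], [288.0, 432.0]] [[315.0, 441.0], [316.0, 467.0], [309.0, 441.0], [322.0, 441.0]]
259 371 373 492
dark [ 259  373  112   27 2898] [314.45755694 386.5089717 ]
```

```bash
cat > chk.py <<'E'
from g import *
r,o=frames()['seat']
def check(n):
    K,V,_=cal(n);im=env.capture(n); cv2.imwrite('pics/f_%s.png'%n,im[:,:,::-1]);g=im.mean(2)
    W=lambda l:o+r.apply(np.array(l,float)/1000.)
    box=np.array([(x,y,z) for x in(-57,-7) for y in(-6,6) for z in(218,252)]);m=np.zeros(g.shape,np.uint8)
    h=cv2.convexHull(proj(K,V,W(box)).astype(np.float32)).astype(np.int32);cv2.fillConvexPoly(m,h,1)
    ys,xs=np.nonzero(m);print(n,'pred bar centroid',xs.mean().round(1),ys.mean().round(1),m.sum(),'bbox',xs.min(),xs.max(),ys.min(),ys.max())
    x0,y0=xs.min()-15,ys.min()-15;d=(g[y0:ys.max()+15,x0:xs.max()+15]<70).astype(np.uint8)
    k,l,st,c=cv2.connectedComponentsWithStats(d)
    for i in range(1,k):
        if st[i,4]>20: print(' found',(c[i]+[x0,y0]).round(1),st[i,4],'bbox',st[i,0]+x0,st[i,0]+st[i,2]-1+x0,st[i,1]+y0,st[i,1]+st[i,3]-1+y0)
    pl=proj(K,V,W([(-32,0,252)]+[(-31,0,252),(-32,1,252),(-32,0,253)]));print(' px per mm x,y,z',(pl[1:]-pl[0]).round(2).tolist())
check('scene');check('top')
E
python3 chk.py; python3 g.py world
```

```text
scene pred bar centroid 439.9 126.6 179 bbox 431 449 120 133
 found [441.2 127.5] 117 bbox 434 448 122 132
 px per mm x,y,z [[0.25, 0.05], [-0.14, -0.11], [0.12, -0.27]]
top pred bar centroid 115.4 201.9 238 bbox 99 131 197 207
 found [ 88.  191.1] 126 bbox 84 94 182 199
 found [134.3 198.5] 842 bbox 116 145 182 221
 px per mm x,y,z [[-0.4, -0.04], [-0.08, 0.47], [-0.33, -0.07]]
t 43.8 world pos [508.9 160.2 384.8] rot [-2.34  2.31 81.18] F [0.2 0.3 0.5] open 0.348
```

```bash
python3 -m crank '[[0.3,0,0.3,0,0,0],[0.7,0,0.9,0,0,0],[0.7,0,0.9,0,0,0],[0.7,0,0.9,0,0,0],[0.7,0,0.9,0,0,0],[0.7,0,0.9,0,0,0],[0.7,0,0.9,0,0,0],[0.7,0,0.9,0,0,0]]' >/dev/null;python3 chk.py; python3 g.py world; python3 - <<'E'
# outline of the white plate/cases in the top view along the predicted mid-lines
from g import *
K,V,_=cal('top');r,o=frames()['seat'];im=cv2.imread('pics/f_top.png').astype(int)
for nm,a,b in(('x-profile y=+20 z=218',(-90,20,218),(10,20,218)),('y-profile x=-60 z=218',(-60,-50,218),(-60,50,218)),):
    P=np.linspace(a,b,26);uv=proj(K,V,o+r.apply(P/1000.))
    print(nm,[(int(p[0] if 'x-p' in nm else p[1]),im[int(round(v)),int(round(u))].tolist()) for p,(u,v) in zip(P,uv)])
E
```

```text
scene pred bar centroid 439.9 126.6 179 bbox 431 449 120 133
 found [441.3 127.5] 117 bbox 434 448 122 132
 px per mm x,y,z [[0.25, 0.05], [-0.14, -0.11], [0.12, -0.27]]
top pred bar centroid 115.4 201.9 238 bbox 99 131 197 207
 found [113.7 202.3] 176 bbox 100 129 198 207
 px per mm x,y,z [[-0.4, -0.04], [-0.08, 0.47], [-0.33, -0.07]]
t 44.7 world pos [302.6 -34.3 395.6] rot [-2.31  2.32 81.26] F [ 0.8 -0.1  0.2] open 0.35
x-profile y=+20 z=218 [(-90, [106, 116, 123]), (-86, [86, 93, 99]), (-82, [199, 213, 227]), (-78, [126, 143, 159]), (-74, [59, 67, 73]), (-70, [87, 88, 89]), (-66, [86, 86, 89]), (-62, [145, 148, 153]), (-58, [170, 171, 177]), (-54, [166, 169, 174]), (-50, [167, 169, 175]), (-46, [172, 174, 179]), (-42, [165, 169, 173]), (-38, [167, 171, 173]), (-33, [170, 174, 177]), (-30, [172, 175, 178]), (-26, [171, 174, 179]), (-22, [171, 174, 180]), (-18, [169, 173, 177]), (-14, [171, 174, 178]), (-10, [170, 172, 177]), (-6, [167, 172, 177]), (-2, [172, 178, 181]), (2, [104, 104, 113]), (6, [94, 95, 100]), (10, [96, 96, 105])]
y-profile x=-60 z=218 [(-50, [127, 134, 136]), (-46, [126, 128, 132]), (-42, [102, 102, 107]), (-38, [99, 98, 107]), (-34, [94, 95, 105]), (-30, [79, 76, 85]), (-26, [175, 178, 182]), (-21, [163, 169, 173]), (-18, [171, 175, 178]), (-14, [168, 170, 175]), (-10, [162, 165, 169]), (-6, [168, 170, 178]), (-2, [172, 176, 181]), (2, [153, 156, 160]), (6, [174, 175, 183]), (10, [176, 179, 183]), (14, [158, 160, 165]), (18, [147, 150, 154]), (22, [165, 168, 173]), (26, [156, 158, 163]), (30, [149, 150, 155]), (34, [79, 84, 91]), (38, [84, 84, 90]), (42, [85, 84, 92]), (46, [85, 83, 90]), (50, [86, 87, 94])]
```

The plate spans x −63…0 and y −28…+31 in the seat frame, so it is flush, centred and square. The bar position also agrees in both cameras. Handing in.

```bash
python3 -c "
from g import *
print(env.job_done()); print(env.sense()['time_s'])"
```

```text
the job is handed in; nothing more can be done
None
the job is handed in; nothing more can be done
```

The job is handed in at about 45 s of robot time. All three cases that were present (rack y = +108, +36 and −36) are stacked on the feeder, with the steel weight on top. `job_done` reports no verdict, so the result below rests on my own checks.

**What I did:** I tipped each case about 23° over the lip, lifted it out along its own axis and set it on the slope, pushing it back until the wrist force showed contact with the backstop. The first case went down short of the backstop, and I regripped it at a tilt to keep the wrist clear before pushing it back. The weight was placed and pushed back the same way.

**Last checks:**
- **Contacts:** the cases and the weight touched within about 2 mm of the heights and depths I expected.
- **Weight in the top view:** its plate covers about x −63 to 0 mm and y −28 to +31 mm in the seat frame, so it lies flush, centred and square.
- **Bar position:** it matched its predicted place to about 2 pixels in both the top and scene views.
- **Robot:** the arm was well clear of everything at hand-in.

**Small disagreements and gaps:**
- The weight met the backstop about 2 mm earlier than expected, which is inside the tolerance.
- After the weight was down I checked by pixel measurement only, because I had used all 16 picture views. The last picture I viewed, just before placing the weight, showed the stack straight.
- I saw nothing knocked over in the pictures, but made no separate final check of every bottle, jar, beaker and cup.

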